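Index the punch fixture to the last unpierced blank

ROBOT

A 6-joint arm with a two-finger parallel gripper is mounted at the origin on a cart in front of the work surface, level with it; the furniture and walls round the work are solid. World frame = base frame: x ahead of the robot, y to its left, z up, the work surface at z = 0. Lengths are in m, angles in rad, forces in N, time in s.
With the tool pointing down it reaches from about 0.3 to 0.775 m from the base axis. Payload 14.6 kg.
Tool frame: the origin (TCP) lies midway between the tips of the shut fingers; the grasp point (between the pads) lies 19 mm behind it (grasp_offset is the distance from the TCP to the grasp point, in m); z points along the fingers, y is the line along which they close (so a half turn about z gives the same grasp; the last joint's range is limited). The gripper opens to 94 mm and grips with 3 to 60 N. Pads are 16 mm wide; open, the fingers measure 119 mm over their backs; the gripper's body (75 mm by 177 mm) begins 78 mm behind the grasp point.
Start: joints at [-1.236, 0.3, 1.521, -0, 1.321, -0.067], TCP at [0.215, -0.506, 0.165] pointing down, gripper open.
Joint ranges: [-3.03, 3.03], [-0.79, 2.21], [0.23, 2.52], [-1.04, 4.18], [0, 3.07], [-2.55, 2.55]. Speed limits (rad/s): [2.22, 2.22, 2.57, 3.14, 3.14, 3.14].

INTERFACE

Orientations are given as [roll, pitch, yaw] about the fixed x, y, z axes, in that order (R = Rz(yaw) Ry(pitch) Rx(roll)).
In Python, from station import * gives the robot as it stands. The module is installed in compiled form; this text tells all that it offers.
- The arm moves only by the tool send_rows, never from a script. Its argument "rows" is a list of rows, each an object of numbers: "dx", "dy", "dz": the shift along the tool's x, y, z in mm; "roll": the turn about the tool's z in degrees; "jaw": the closure, from -1 (fully open) to 1 (shut). In form: [{"dx": .., "dy": .., "dz": .., "roll": .., "jaw": ..}, ...]. A call has 1 to 12 rows; each row shifts and turns the commanded pose from where the row before left it, along the tool's axes as they then stand; what a row does not reach is not made up. A row lasts 1/12 s, in which the tool goes at most 41.7 mm and 7.16 degrees, less where a joint would pass 70% of its speed; a pose out of reach is approached as far as the arm can. A call is refused whole if a number of a shift passes 41.7 or a number of a turn 7.16, either way. A call with a gripper value outside its range is refused whole. The fingers move at their own pace and stop on an object; "force" is the grip in N (left out, the last holds). Time passes only in rows, so rows that do not move let the fingers close. It gives the time, the measured TCP pose, the force, the opening and the grip force at its end, in the units of the state.
- get_obs(): the state, without advancing time (a new reading comes with each control period).
- camera(name): name is "scene" or "side" or "wrist"; returns a dict with "frame" (420x560x3 uint8, red, green, blue), "z_map" (420x560 float32, m along the optical axis (not along the pixel's ray), 0 where there is no reading), "camera_matrix" (3x3 intrinsics, pixels), "rvec" (rotation vector, rad) and "tvec" (3), from world to camera coordinates, as OpenCV has them. Camera axes: x right, y down, z forward; pixel columns grow to the right and rows downward; lengths in m; the calibration is good to about 2 mm. A picture is of the moment at which its call begins.
- hand_in(): hands the job in; it is judged then, once.
The state is a dict: "time_s": time; "qpos": joint angles; "joint_vel": joint speeds; "tau": joint torques, N m; "ee_pos": TCP position; "eef_rot": TCP orientation; "force": force on the tool from outside, world axes, zero at the start; "moment": the same for the moment, N m; "grip_width": finger opening in m; "grip_force": force on a finger pad.
Only numpy, scipy, OpenCV 4.12 (cv2) and the standard library are available. Lean on these libraries where they do the work, as an engineer would, in place of code of your own. Each camera call takes 0.05 s, during which the arm holds its last target. There are 200 camera calls.

TASK

Turn the dial of the punching fixture so that the one blank that has not been pierced yet sits under the punch, locked and ready. First lift the punch up to its stop, clear of the work, and park the locking plunger out (pull its T-bar up, twist it clockwise, let go); then turn the dial and, with the blank in place, twist the T-bar back so that the plunger drops fully home in its notch. Leave the punch up, all five blanks lying in their nests and the other things on the bench where they are.

Things in the scene. Friction and masses are not known exactly. Their poses are not given: they have to be found in the camera images.
- fixture: Indexing punch fixture, fixed to the bench; its place and heading vary. Origin on the vertical axis of its round dial at bench level; z up, +x from the axis to the punch column at the back, -x its front towards the robot, +y its left. 'Frame' means this frame (mm; angles counter-clockwise from +x). Column at x 102 to 132, y -22 to 22, 86 high; arm, 32 wide, z 69 to 86, over the dial to the punch.
- dial (a joint): Angle (rad) of the steel dial, 0 at the start, growing counter-clockwise from above; endless when unlocked; friction 0.1 N m. 200 dia, top at z 40. Five notches in the rim lock it at multiples of 72 degrees; within 1.5 degrees the dropping pin centres it. Five nests (rings 38 dia, 4 high) at radius 52, at 0, 72, 144, 216, 288 degrees of frame when the dial is at 0; posts half-way between.
- plunger_pull (a joint): Lift (m) of the locking plunger: 0 = down, its pin in a notch of the dial (locked); about 0.0085 = pin lying on the dial between notches; about 0.012 = parked on its collar; 0.016 = upper stop. A spring pulls it down with 6 N at 0, 9 N at 0.012.
- plunger_twist (a joint): Twist (rad) of the plunger's T-bar: 0 = locked heading (bar along the dial's radius), growing CLOCKWISE from above to a stop at 1.4. It can twist only when lifted over 0.012. Below 0.2 its cross pin falls into the collar's slot and the plunger drops; let go beyond 0.45 it stays parked on the collar (friction 0.03 N m).
- plunger_bar (a point): Middle of the plunger's black T-bar handle (moves with it): 46 long (along this point's x axis) x 13 thick x 18 high; at z 87 when down. The vertical plunger axis is at frame x 28.4, y -87.5 (right side, radius 92, -72 degrees). Round collar below: 28 dia, top at z 74, on a bracket 60 high that stands 105 to 121 from the dial's axis. Can be taken from above across its 13 mm.
- punch (a joint): Lift (m) of the hand punch in its guide: about 0 = down, standing in the pierced blank below it, so that the dial cannot turn; 0.030 = up against its stop, clear of blanks and posts. Friction of 3.5 N holds it where it is left; its weight is about 1 N.
- punch_head (a point): Middle of the punch's round knurled head (moves with it), 24 dia x 16 high, at z 100 when down; vertical shank 9 dia; punch axis at frame x 52, y 0. The guide below it ends at z 89. Can be taken from above.
- dial_axis (a point): Centre of the dial at its top face (z 40), fixed. A hub cap, 34 dia, stands there up to z 53.
- work_point (a point): Where the punch's axis meets the dial's top face (z 40): the working station, frame x 52, y 0, fixed.
- post0 (a point): Top centre (z 66) of one of the dial's five turning posts (moves with it): steel, 12 dia, up from the dial's top at z 40 (flange 18 dia, 3 high), at radius 52; at 180 degrees of frame (straight to the front) when the dial is at 0. The other four stand every 72 degrees from it.
- plain_blank: The one blank not yet pierced: solid brass disc, 30 dia x 5 thick, loose in one of the four nests that are not under the punch (which one varies). Origin at the centre of its underside; top at z 45, 1 mm above its nest.
- pierced_a: Pierced brass blank 30 dia x 5 thick with a 12 mm hole, loose in a nest of the dial (at the start the one under the punch, the punch standing in its hole). Origin at the centre of its underside, z up.
- pierced_b: Pierced brass blank 30 dia x 5 thick with a 12 mm hole, loose in a nest of the dial. Origin at the centre of its underside, z up.
- pierced_c: Pierced brass blank 30 dia x 5 thick with a 12 mm hole, loose in a nest of the dial. Origin at the centre of its underside, z up.
- pierced_d: Pierced brass blank 30 dia x 5 thick with a 12 mm hole, loose in a nest of the dial. Origin at the centre of its underside, z up.
- bur_jar: Bystander, loose, in mm: clear jar with a screw lid, 72 dia x 85 tall, standing left of the fixture. Origin at the centre of its underside.
- stop_off_bottle: Bystander, loose, in mm: small bottle with a tall cap, 31 dia x 79 tall, standing right of the fixture. Origin at the centre of its underside.
- dapping_cube: Bystander, loose, in mm: brass cube with hollows, 38 x 38 x 38, in front of the fixture. Origin at the centre of its underside.
- bench_block: Bystander, loose, in mm: steel block, 62 x 62 x 18, in front of the fixture to its left. Origin at the centre of its underside.
- chasing_hammer: Bystander, loose, in mm: hammer with a wooden handle, 218 long, 30 high, lying to the left. Origin at the centre of its underside.
- scrap_tray: Bystander, loose, in mm: dark plastic tray, 115 x 62 x 19, at the right front corner. Origin at the centre of its underside.
- pliers_wine: Bystander, loose, in mm: pliers, 151 long, 14 high, lying to the left. Origin at the centre of its underside.

How it is judged:
On the way, in this order (a step that is already met when the one before it is completed fails the run):
1. the punch is up (lifted more than 26 mm) and the plunger is parked out (pulled more than 10.5 mm and twisted more than 0.45 rad) (value of joint punch above 0.026 m and value of joint plunger_pull above 0.0105 m and value of joint plunger_twist above 0.45 rad), for 0.2 s.
2. with the plunger still parked out, the unpierced blank has been brought under the punch (within 6 mm) (value of joint plunger_pull above 0.0105 m and value of joint plunger_twist above 0.45 rad and horizontal distance between plain_blank and work_point below 0.006 m), for 0.1 s.
At the end, for the whole second after the job is handed in: The unpierced blank is within 4 mm of the punch's axis and at rest, the plunger is home (lift under 3 mm, twist under 0.3 rad), the punch is up (more than 26 mm), and all five blanks lie in their nests (48 to 56 mm from the dial's axis, raised less than 2 mm) (horizontal distance between plain_blank and work_point below 0.004 m and value of joint plunger_pull below 0.003 m and value of joint plunger_twist below 0.3 rad and value of joint punch above 0.026 m and horizontal distance between pierced_a and dial_axis between 0.048 and 0.056 m and height (world z) of each of pierced_a, pierced_b, pierced_c, pierced_d, plain_blank below 0.042 m and horizontal distance between pierced_b and dial_axis between 0.048 and 0.056 m and horizontal distance between pierced_c and dial_axis between 0.048 and 0.056 m and horizontal distance between pierced_d and dial_axis between 0.048 and 0.056 m and horizontal distance between plain_blank and dial_axis between 0.048 and 0.056 m and linear speed of plain_blank below 0.01 m/s); the robot touches nothing.
It fails at once if a blank is lifted or thrown out of its nest (raised over 8 mm, or over 10 mm off its circle) (height (world z) of any of pierced_a, pierced_b, pierced_c, pierced_d, plain_blank above 0.048 m or horizontal distance between any of pierced_a, pierced_b, pierced_c, pierced_d, plain_blank and dial_axis above 0.062 m or horizontal distance between any of pierced_a, pierced_b, pierced_c, pierced_d, plain_blank and dial_axis below 0.042 m).
It fails at once if a bystander is moved more than 30 mm or tipped over (distance of any of bur_jar, stop_off_bottle, dapping_cube, bench_block, chasing_hammer, scrap_tray, pliers_wine from where it was at the start of the episode above 0.03 m or angle between any of bur_jar, stop_off_bottle's own z axis and vertical above 0.5 rad).
It also fails if it takes over 72 s, if anything falls off the work surface, if the arm or the gripper's body presses on something with over 40 N, if the wrist force passes 120 N, or if a joint passes its speed limit or range.

## Working session

There is one attempt and no reset: what is moved stays moved. The work goes in short steps, Python scripts to look and compute and a tool call to move; the robot and the scene stay as the last step left them, time stands still between calls to the robot, and variables do not carry over. Pictures are saved under pics/ and viewed, at most 14 in all, crops included, and the job is handed in when it is done.

Besides the shell and the picture viewer there is one more tool, called after "Request:" as a command line: name --argument value ..., lists and objects as JSON in quotes. send_rows: Moves the arm, as the interface text tells. Its arguments: {"type":"object","properties":{"rows":{"type":"array"},"force":{"type":"number"}},"required":["rows"]}

```bash
mkdir -p pics
cat > h.py <<'E'
from station import *
import numpy as np, cv2
def cam(n,save=None):
    c=camera(n)
    if save: cv2.imwrite('pics/'+save,c['frame'][:,:,::-1])
    R=cv2.Rodrigues(np.array(c['rvec'],float))[0]; t=np.array(c['tvec'],float).ravel(); K=np.array(c['camera_matrix'],float)
    c['R'],c['t'],c['K']=R,t,K
    return c
def cloud(c):
    z=c['z_map'];v,u=np.mgrid[:z.shape[0],:z.shape[1]]
    K=c['K'];p=np.stack([(u-K[0,2])/K[0,0]*z,(v-K[1,2])/K[1,1]*z,z],-1)
    w=(p-c['t'])@c['R']; w[z==0]=np.nan
    return w
def ray(c,u,v,h):
    d=c['R'].T@np.linalg.inv(c['K'])@np.array([u,v,1.]); o=-c['R'].T@c['t']
    return o+d*(h-o[2])/d[2]
def proj(c,P):
    return cv2.projectPoints(np.array(P,float).reshape(-1,3),np.array(c['rvec'],float),np.array(c['tvec'],float),c['K'],None)[0][:,0]
E
python3 - <<'E'
from h import *
o=get_obs();print(o)
a=cam('scene','s1.png');b=cam('side','d1.png')
for c in(a,b): print(c['t'],-c['R'].T@c['t'])
E
```

```text
{'time_s': 0.0, 'qpos': array([-1.23562192e+00,  3.00501755e-01,  1.52163921e+00, -3.20622306e-05,
        1.32068486e+00, -6.66292877e-02]), 'joint_vel': array([ 0.00145597, -0.00156551, -0.00027897, -0.00063946,  0.00102662,
        0.0002657 ]), 'tau': array([-2.36670840e-04, -5.31808877e+01, -3.52735412e+01,  7.08030956e-02,
        2.44483317e-02, -9.98908945e-05]), 'ee_pos': array([ 0.21495696, -0.50589162,  0.16484496]), 'eef_rot': array([-3.14036015e+00, -5.11185952e-05,  4.01811618e-01]), 'force': array([-0.22608385, -0.18656149,  0.4343011 ]), 'moment': array([ 0.04616274, -0.02401158,  0.03340791]), 'grip_force': 0.0, 'grip_width': 0.09413274643492803}
[-0.51310996  0.03313055  1.13853094] [ 0.52427409 -0.63087453  0.94221344]
[0.48444365 0.16671992 1.16370665] [0.32096298 0.98963867 0.73095308]
```

View pics/s1.png

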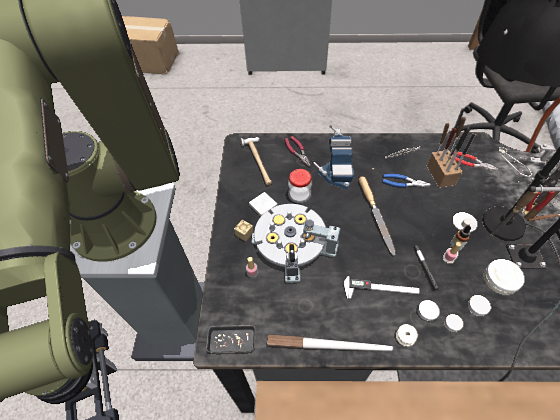

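View pics/d1.png

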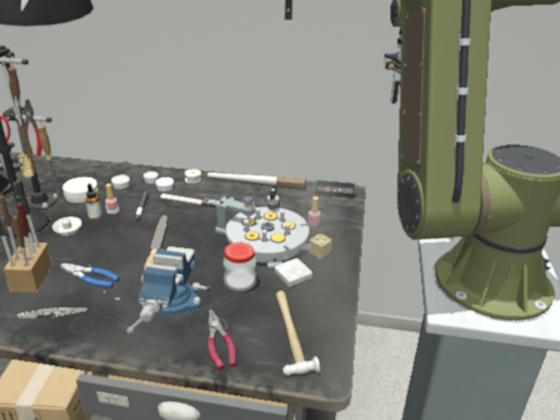

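The scene view shows the dial at about (290,235), the column to its right at (325,235), and the plunger and bracket below at (292,262). The brass blanks lie on the dial. In the side view the dial is at (268,230). Next I'll measure it from the depth data.

Run:
```python
from h import *
a=cam('scene');b=cam('side')
for n,c,box in(('s',a,(240,195,350,290)),('d',b,(205,185,320,265))):
    w=cloud(c); x0,y0,x1,y1=box
    m=np.zeros(w.shape[:2],bool); m[y0:y1,x0:x1]=1
    z=w[...,2]
    d=m&(abs(z-.04)<.006)
    p=w[d][:,:2]
    # dial: hull circle
    (cx,cy),r=cv2.minEnclosingCircle(p.astype(np.float32)); print(n,'circle',cx,cy,r,'med',np.median(p,0), 'z',np.median(z[d]))
    hi=m&(z>.075)&(z<.12)
    nn,l,st,ce=cv2.connectedComponentsWithStats(hi.astype(np.uint8))
    for i in range(1,nn):
        if st[i,4]>8: q=w[l==i]; print(' hi',st[i],q.mean(0).round(4),q.min(0).round(3),q.max(0).round(3))
    im=c['frame'][y0-5:y1+5,x0-5:x1+5,::-1]
    cv2.imwrite(f'pics/{n}crop.png',cv2.resize(im,None,fx=6,fy=6,interpolation=cv2.INTER_CUBIC)[:600,:800])
```

```text
s circle 0.5051379203796387 -0.05801820755004883 0.14482331275939941 med [ 0.50866234 -0.06489057] z 0.0397005329764907
 hi [303 219  37  24 474] [ 0.6041 -0.0817  0.0879] [ 0.557 -0.111  0.075] [ 0.653 -0.058  0.112]
 hi [288 244   8  18  95] [ 0.5267 -0.1499  0.0932] [ 0.518 -0.17   0.075] [ 0.536 -0.124  0.098]
 hi [247 257   6   5  20] [ 0.4201 -0.1595  0.0775] [ 0.414 -0.166  0.075] [ 0.427 -0.153  0.08 ]
d circle 0.5103803277015686 -0.07553133368492126 0.13883037865161896 med [ 0.50544984 -0.03995061] z 0.04083820475044762
 hi [268 186  10  15  87] [ 0.5214 -0.1398  0.0901] [ 0.512 -0.169  0.075] [ 0.533 -0.122  0.099]
 hi [216 195  40  20 477] [ 0.5962 -0.0698  0.0882] [ 0.553 -0.106  0.075] [ 0.649 -0.049  0.112]
 hi [313 197   5   4  18] [ 0.4156 -0.1552  0.0782] [ 0.411 -0.161  0.075] [ 0.421 -0.15   0.081]
 hi [225 242  30  21 524] [0.5457 0.1152 0.0842] [0.515 0.076 0.075] [0.578 0.143 0.088]
```

View pics/scrop.png

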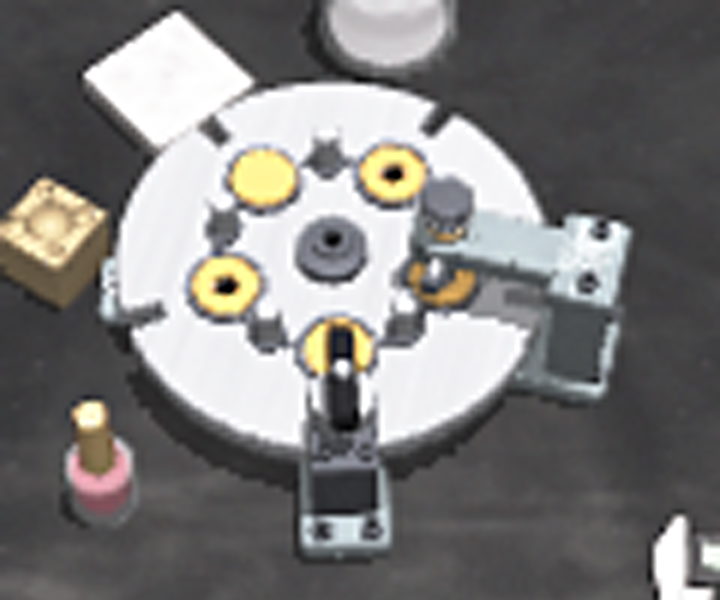

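The scene crop shows the only blank without a hole at crop (263,178), which is frame 144°. The pierced ones are at (393,172) for 72° and (228,287) for 216°, with two more at 288° and 0°. I'll fit the fixture pose from these landmarks.

Run:
```python
from h import *
from scipy.optimize import least_squares
a=cam('scene');b=cam('side','d2.png')
def nest(d): t=np.radians(d);return [52*np.cos(t),52*np.sin(t),45]
L=[((0,0,53),(333,240)),((52,0,108),(447,188)),((117,0,86),(597,255)),(nest(144),(263,177)),(nest(72),(393,173)),(nest(216),(228,286))]
P=np.array([l[0] for l in L])/1000; U=np.array([l[1] for l in L])/6-.5+.5/6+[235,190]
def tf(x,P):
    c,s=np.cos(x[2]),np.sin(x[2]); return np.c_[x[0]+c*P[:,0]-s*P[:,1],x[1]+s*P[:,0]+c*P[:,1],P[:,2]]
f=lambda x:(proj(a,tf(x,P))-U).ravel()
r=least_squares(f,[.51,-.06,-.1]);print(r.x,r.fun.round(2))
np.save('fix.npy',r.x)
Q=np.array([[0,0,53],[52,0,100],[28.4,-87.5,87],[117,0,86],[-52,0,66]])/1000
print(tf(r.x,Q).round(4)); print(proj(b,tf(r.x,Q)).round(1))
```

```text
[ 0.52370806 -0.05475931 -0.24463529] [ 0.17 -0.1   0.52  1.11 -0.58 -0.43 -0.04  0.08 -0.08 -0.53  0.01 -0.15]
[[ 0.5237 -0.0548  0.053 ]
 [ 0.5742 -0.0674  0.1   ]
 [ 0.5301 -0.1465  0.087 ]
 [ 0.6372 -0.0831  0.086 ]
 [ 0.4733 -0.0422  0.066 ]]
[[265.1 223.1]
 [245.6 201.6]
 [269.8 192.4]
 [222.1 200.7]
 [285.1 223.6]]
```

View pics/dcrop.png

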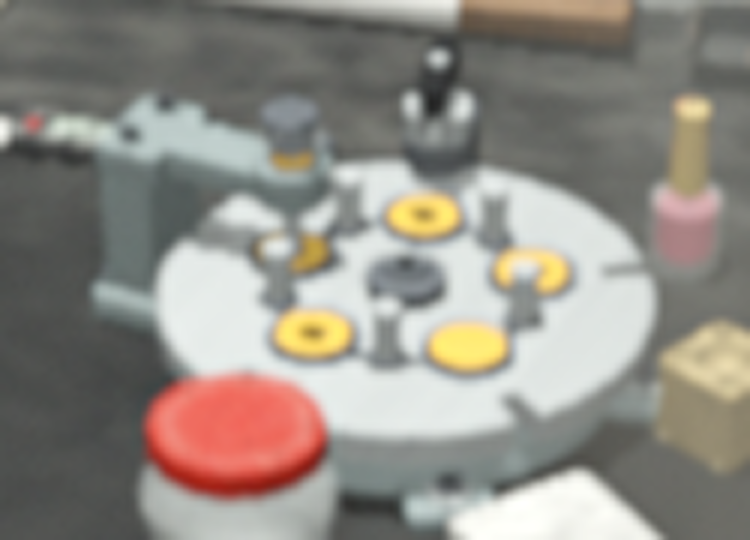

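Request:
send_rows --rows '[{"dx": 33,"dy": -17.5,"dz": -11,"jaw": -1},{"dx": 33,"dy": -17.5,"dz": -11},{"dx": 33,"dy": -17.5,"dz": -11},{"dx": 33,"dy": -17.5,"dz": -11},{"dx": 33,"dy": -17.5,"dz": -11},{"dx": 33,"dy": -17.5,"dz": -11},{"dx": 33,"dy": -17.5,"dz": -11},{"dx": 33,"dy": -17.5,"dz": -11},{"dx": 33,"dy": -17.5,"dz": -11},{"dx": 33,"dy": -17.5,"dz": -11},{"dx": 33,"dy": -17.5,"dz": -11},{"dx": 33,"dy": -17.5,"dz": -11}]'

```text
invalid input at $.rows[0]: expected keys dx, dy, dz, roll, jaw
```

Request:
send_rows --rows '[{"roll": -7.1},{"roll": -7.1},{"roll": -7.1},{"roll": -7.1},{"roll": -7.1},{"roll": -7.1},{"roll": -7.1},{"roll": -7.1},{"roll": -7.1},{"roll": -7.1},{"dx": 0},{"dx": 0}]'

```text
invalid input at $.rows[0]: expected keys dx, dy, dz, roll, jaw
```

Run:
```python
from h import *
o=get_obs();print(o['time_s'],o['ee_pos'],o['eef_rot'],o['qpos'])
c=cam('wrist','w1.png');print(-c['R'].T@c['t'],c['R'][2])
x=np.load('fix.npy')
```

```text
0.3 [ 0.21505445 -0.50609832  0.16524188] [-3.14117112e+00 -4.34575104e-05  4.01781973e-01] [-1.23560430e+00  3.00134972e-01  1.52117660e+00  1.58039681e-05
  1.32070457e+00 -6.65938730e-02]
[ 0.27976046 -0.47830027  0.38559691] [-0.22085122 -0.09341736 -0.97082333]
```

View pics/w1.png

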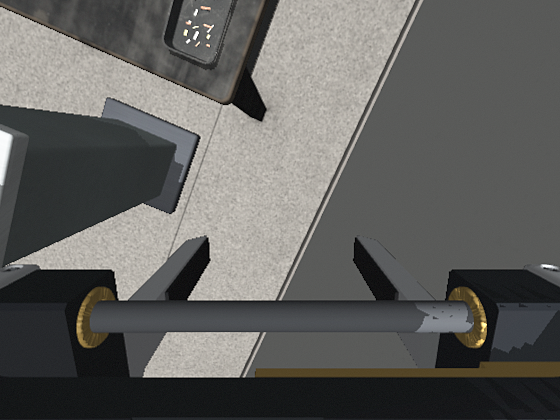

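The picture shows the scrap tray at the top (200,30) and the open fingers at (195,250) and (365,250). The arm hasn't moved, because each row needs all five keys. I'll resend.

Request:
send_rows --rows '[{"dx": 33,"dy": -17.5,"dz": -11,"roll": 0,"jaw": -1},{"dx": 33,"dy": -17.5,"dz": -11,"roll": 0,"jaw": -1},{"dx": 33,"dy": -17.5,"dz": -11,"roll": 0,"jaw": -1},{"dx": 33,"dy": -17.5,"dz": -11,"roll": 0,"jaw": -1},{"dx": 33,"dy": -17.5,"dz": -11,"roll": 0,"jaw": -1},{"dx": 33,"dy": -17.5,"dz": -11,"roll": 0,"jaw": -1},{"dx": 33,"dy": -17.5,"dz": -11,"roll": 0,"jaw": -1},{"dx": 33,"dy": -17.5,"dz": -11,"roll": 0,"jaw": -1},{"dx": 33,"dy": -17.5,"dz": -11,"roll": 0,"jaw": -1},{"dx": 33,"dy": -17.5,"dz": -11,"roll": 0,"jaw": -1},{"dx": 33,"dy": -17.5,"dz": -11,"roll": 0,"jaw": -1},{"dx": 33,"dy": -17.5,"dz": -11,"roll": 0,"jaw": -1}]'

```text
time_s: 1.35
ee_pos: [0.4982, -0.1563, 0.2982]
eef_rot: [3.141, -0.0, 0.402]
force: [1.1, 0.6, -0.4]
grip_width: 0.0935
grip_force: 0.0
```

Request:
send_rows --rows '[{"dx": 0,"dy": 0,"dz": 0,"roll": -7.1,"jaw": -1},{"dx": 0,"dy": 0,"dz": 0,"roll": -7.1,"jaw": -1},{"dx": 0,"dy": 0,"dz": 0,"roll": -7.1,"jaw": -1},{"dx": 0,"dy": 0,"dz": 0,"roll": -7.1,"jaw": -1},{"dx": 0,"dy": 0,"dz": 0,"roll": -7.1,"jaw": -1},{"dx": 0,"dy": 0,"dz": 0,"roll": -7.1,"jaw": -1},{"dx": 0,"dy": 0,"dz": 0,"roll": -7.1,"jaw": -1},{"dx": 0,"dy": 0,"dz": 0,"roll": -7.1,"jaw": -1},{"dx": 0,"dy": 0,"dz": 0,"roll": -7.1,"jaw": -1},{"dx": 0,"dy": 0,"dz": 0,"roll": -7.1,"jaw": -1},{"dx": 0,"dy": 0,"dz": 0,"roll": 0,"jaw": -1},{"dx": 0,"dy": 0,"dz": 0,"roll": 0,"jaw": -1}]'

```text
time_s: 2.35
ee_pos: [0.4974, -0.158, 0.2974]
eef_rot: [-3.142, -0.0, 1.637]
force: [-0.2, -0.2, 0.7]
grip_width: 0.0938
grip_force: 0.0
```

Run:
```python
from h import *
o=get_obs();print(o['time_s'],o['ee_pos'],o['eef_rot'],o['qpos'])
c=cam('wrist','w2.png');print(-c['R'].T@c['t'],c['R'][2])
```

```text
2.35 [ 0.49740748 -0.15801824  0.2974252 ] [-3.14153548e+00 -3.97785982e-05  1.63705777e+00] [-3.77792572e-01  1.71404559e-01  1.37756520e+00  1.13605620e-05
  1.59269162e+00 -4.44053765e-01]
[ 0.49383148 -0.08818507  0.5177622 ] [ 0.01553481 -0.23910728 -0.97086888]
```

View pics/w2.png

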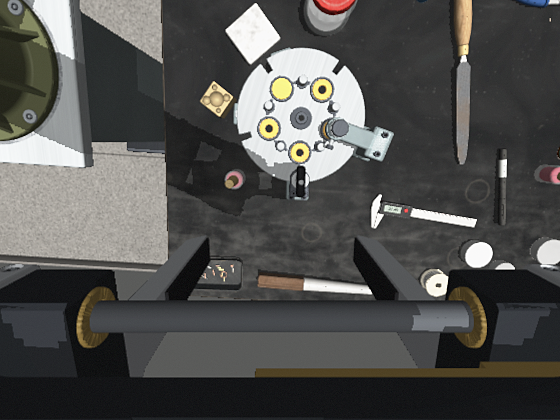

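The wrist view shows the dial centred at (301,118), the solid blank at (283,88), the punch head at (339,129), and the T-bar at (300,180).

```bash
cat > fit.py <<'E'
from h import *
from scipy.optimize import least_squares
def tf(x,P):
    P=np.atleast_2d(P);c,s=np.cos(x[2]),np.sin(x[2]); return np.c_[x[0]+c*P[:,0]-s*P[:,1],x[1]+s*P[:,0]+c*P[:,1],P[:,2]]
def blanks(c,x0,amin=60):
    h=cv2.cvtColor(c['frame'],cv2.COLOR_RGB2HSV)
    m=cv2.inRange(h,(20,110,150),(35,255,255))
    res=[]
    for k in cv2.findContours(m,cv2.RETR_EXTERNAL,cv2.CHAIN_APPROX_NONE)[0]:
        if cv2.contourArea(k)<amin: continue
        (u,v),ax,ang=cv2.minAreaRect(k); p=ray(c,u,v,.045)
        q=p[:2]-x0[:2]
        if abs(np.hypot(*q)-.052)<.012:
            mm=np.zeros_like(m);cv2.drawContours(mm,[k],-1,1,-1)
            res.append((u,v,np.degrees(np.arctan2(q[1],q[0])-x0[2])%360,np.hypot(*q),ax,(mm>0)[m>0].sum()/mm.sum()))
    return res
E
python3 - <<'E'
from fit import *
x=np.load('fix.npy');c=cam('wrist')
B=blanks(c,x)
for b in B: print(np.round(b[:4],3),b[4],round(b[5],2))
P=[(0,0,.053)];U=[(300.5,118)]
for b in B:
    k=round(b[2]/72)%5
    if k==0: continue
    t=np.radians(72*k); P.append((.052*np.cos(t),.052*np.sin(t),.045));U.append(b[:2])
P=np.array(P);U=np.array(U)
r=least_squares(lambda x:(proj(c,tf(x,P))-U).ravel(),x);print(r.x,r.fun.round(2))
np.save('fix.npy',r.x)
Q=np.array([[0,0,53],[52,0,108],[28.4,-87.5,96],[117,0,86],[-52,0,66]])/1000
print(tf(r.x,Q).round(4));print(proj(c,tf(r.x,Q)).round(1))
d=c['frame'][20:220,220:420,::-1];cv2.imwrite('pics/w2c.png',cv2.resize(d,None,fx=3,fy=3,interpolation=cv2.INTER_CUBIC))
E
```

```text
[2.99500e+02 1.52000e+02 2.84251e+02 5.00000e-02] (18.0, 17.0) 0.78
[2.68500e+02 1.28000e+02 2.12491e+02 5.40000e-02] (18.0, 17.0) 0.79
[3.2175e+02 8.9250e+01 7.3448e+01 5.2000e-02] (18.384777069091797, 19.091880798339844) 0.74
[2.81000e+02 8.80000e+01 1.43896e+02 5.50000e-02] (20.0, 18.0) 0.9
[ 0.52121453 -0.05356178 -0.26815511] [ 0.28 -0.48 -0.21  0.23 -0.16  0.07 -0.1  -0.11  0.19  0.3 ]
[[ 0.5212 -0.0536  0.053 ]
 [ 0.5714 -0.0673  0.108 ]
 [ 0.5254 -0.1455  0.096 ]
 [ 0.634  -0.0846  0.086 ]
 [ 0.4711 -0.0398  0.066 ]]
[[300.8 117.5]
 [339.6 127.7]
 [300.4 181.8]
 [378.6 143.7]
 [267.9 104.6]]
```

View pics/w2c.png

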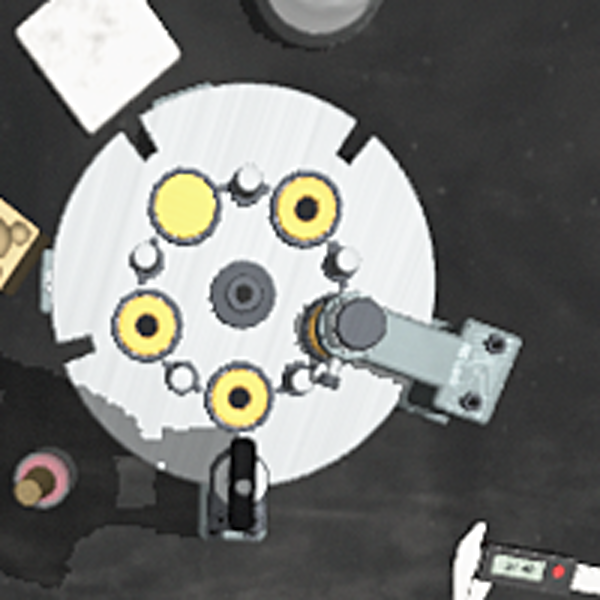

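The fit agrees with the picture: punch head at crop (361,323), T-bar at (243,483). I'm going to the punch head now.

Request:
send_rows --rows '[{"dx": 14.3,"dy": 13.4,"dz": 22,"roll": 0,"jaw": -1},{"dx": 14.3,"dy": 13.4,"dz": 22,"roll": 0,"jaw": -1},{"dx": 14.3,"dy": 13.4,"dz": 22,"roll": 0,"jaw": -1},{"dx": 14.3,"dy": 13.4,"dz": 22,"roll": 0,"jaw": -1},{"dx": 14.3,"dy": 13.4,"dz": 22,"roll": 0,"jaw": -1},{"dx": 14.3,"dy": 13.4,"dz": 22,"roll": 0,"jaw": -1},{"dx": 0,"dy": 0,"dz": 20,"roll": 0,"jaw": -1},{"dx": 0,"dy": 0,"dz": 20,"roll": 0,"jaw": -1},{"dx": 0,"dy": 0,"dz": 16,"roll": 0,"jaw": -1},{"dx": 0,"dy": 0,"dz": 10,"roll": 0,"jaw": -1},{"dx": 0,"dy": 0,"dz": 6,"roll": 0,"jaw": -1},{"dx": 0,"dy": 0,"dz": 0,"roll": 0,"jaw": -1}]'

```text
time_s: 3.45
ee_pos: [0.5712, -0.0668, 0.0926]
eef_rot: [-3.14, -0.0, 1.64]
force: [-0.2, 0.7, -0.4]
grip_width: 0.0942
grip_force: 0.0
```

Run:
```python
from fit import *
x=np.load('fix.npy');o=get_obs();print(o['time_s'],o['ee_pos'],o['eef_rot'],o['force'])
print(tf(x,np.array([.052,0,.1])))
c=cam('wrist','w3.png')
```

```text
3.45 [ 0.57123471 -0.06683427  0.09263259] [-3.14025500e+00 -3.29884750e-04  1.63964261e+00] [-0.18438606  0.68685122 -0.36314917]
[[ 0.57135612 -0.06733933  0.1       ]]
```

View pics/w3.png

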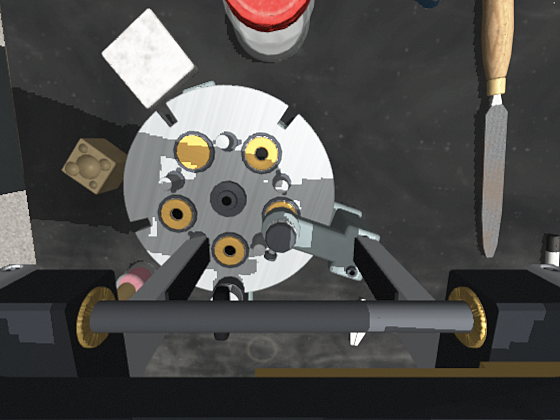

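The punch head at (280,235) sits midway between the fingers, so I'll close and lift.

Request:
send_rows --rows '[{"dx": 0,"dy": 0,"dz": 0,"roll": 0,"jaw": 1},{"dx": 0,"dy": 0,"dz": 0,"roll": 0,"jaw": 1},{"dx": 0,"dy": 0,"dz": 0,"roll": 0,"jaw": 1},{"dx": 0,"dy": 0,"dz": 0,"roll": 0,"jaw": 1},{"dx": 0,"dy": 0,"dz": 0,"roll": 0,"jaw": 1},{"dx": 0,"dy": 0,"dz": 0,"roll": 0,"jaw": 1},{"dx": 0,"dy": 0,"dz": 0,"roll": 0,"jaw": 1},{"dx": 0,"dy": 0,"dz": 0,"roll": 0,"jaw": 1}]' --force 20

```text
time_s: 4.17
ee_pos: [0.5716, -0.0668, 0.0935]
eef_rot: [-3.142, 0.0, 1.641]
force: [-1.1, -0.3, -0.0]
grip_width: 0.044
grip_force: 0.0
```

Request:
send_rows --rows '[{"dx": 0,"dy": 0,"dz": -4,"roll": 0,"jaw": 1},{"dx": 0,"dy": 0,"dz": -4,"roll": 0,"jaw": 1},{"dx": 0,"dy": 0,"dz": -4,"roll": 0,"jaw": 1},{"dx": 0,"dy": 0,"dz": -4,"roll": 0,"jaw": 1},{"dx": 0,"dy": 0,"dz": -4,"roll": 0,"jaw": 1},{"dx": 0,"dy": 0,"dz": -4,"roll": 0,"jaw": 1},{"dx": 0,"dy": 0,"dz": -3,"roll": 0,"jaw": 1},{"dx": 0,"dy": 0,"dz": -3,"roll": 0,"jaw": 1},{"dx": 0,"dy": 0,"dz": -1,"roll": 0,"jaw": 1},{"dx": 0,"dy": 0,"dz": 0,"roll": 0,"jaw": 1}]'

```text
time_s: 5.0
ee_pos: [0.5717, -0.0668, 0.1247]
eef_rot: [3.141, 0.0, 1.641]
force: [-0.9, 0.7, -0.5]
grip_width: 0.0008
grip_force: 0.0
```

The fingers are slow and only closed during the lift, above the head. I'll reopen, go back down, and wait for a full close.

Request:
send_rows --rows '[{"dx": 0,"dy": 0,"dz": -10,"roll": 0,"jaw": -0.06},{"dx": 0,"dy": 0,"dz": 0,"roll": 0,"jaw": -0.06},{"dx": 0,"dy": 0,"dz": 0,"roll": 0,"jaw": -0.06},{"dx": 0,"dy": 0,"dz": 0,"roll": 0,"jaw": -0.06},{"dx": 0,"dy": 0,"dz": 0,"roll": 0,"jaw": -0.06},{"dx": 0,"dy": 0,"dz": 0,"roll": 0,"jaw": -0.06},{"dx": 0,"dy": 0,"dz": 0,"roll": 0,"jaw": -0.06},{"dx": 0,"dy": 0,"dz": 0,"roll": 0,"jaw": -0.06}]'

```text
time_s: 5.67
ee_pos: [0.5715, -0.0668, 0.1343]
eef_rot: [-3.141, -0.0, 1.641]
force: [-0.3, -0.3, -0.5]
grip_width: 0.0484
grip_force: 0.0
```

Run:
```python
from fit import *
x=np.load('fix.npy');o=get_obs();print(o['time_s'],o['ee_pos'],o['grip_width'])
ct=tf(x,np.array([.052,0,.1]))[0]
for n in('scene','side'):
    w=cloud(cam(n)); m=(np.hypot(w[...,0]-ct[0],w[...,1]-ct[1])<.014)&(w[...,2]>.08)&(w[...,2]<.15)
    print(n,m.sum(),np.sort(w[m][:,2])[-12:].round(3))
```

```text
5.6667 [ 0.57154725 -0.06679029  0.13431061] 0.04840160297516429
scene 105 [0.11  0.11  0.11  0.11  0.11  0.11  0.11  0.11  0.111 0.111 0.111 0.112]
side 123 [0.11  0.111 0.111 0.111 0.111 0.111 0.111 0.111 0.111 0.112 0.112 0.113]
```

Punch head top is still at about 0.11, so the punch is still down. Retrying.

Request:
send_rows --rows '[{"dx": 0,"dy": 0,"dz": 12,"roll": 0,"jaw": -0.06},{"dx": 0,"dy": 0,"dz": 12,"roll": 0,"jaw": -0.06},{"dx": 0,"dy": 0,"dz": 11,"roll": 0,"jaw": -0.06},{"dx": 0,"dy": 0,"dz": 6,"roll": 0,"jaw": -0.06},{"dx": 0,"dy": 0,"dz": 0,"roll": 0,"jaw": 1},{"dx": 0,"dy": 0,"dz": 0,"roll": 0,"jaw": 1},{"dx": 0,"dy": 0,"dz": 0,"roll": 0,"jaw": 1},{"dx": 0,"dy": 0,"dz": 0,"roll": 0,"jaw": 1},{"dx": 0,"dy": 0,"dz": 0,"roll": 0,"jaw": 1},{"dx": 0,"dy": 0,"dz": 0,"roll": 0,"jaw": 1},{"dx": 0,"dy": 0,"dz": 0,"roll": 0,"jaw": 1},{"dx": 0,"dy": 0,"dz": 0,"roll": 0,"jaw": 1}]'

```text
time_s: 6.77
ee_pos: [0.5716, -0.0668, 0.0936]
eef_rot: [3.141, -0.0, 1.641]
force: [0.6, 0.5, 0.6]
grip_width: 0.0014
grip_force: 0.0
```

Run:
```python
from fit import *
c=cam('wrist','w4.png')
x=np.load('fix.npy');o=get_obs();print(o['ee_pos'],o['grip_width'],o['grip_force'])
ims=[]
for n in('wrist','scene','side'):
    c=cam(n); u,v=proj(c,tf(x,np.array([.052,0,.1])))[0].astype(int); print(n,u,v,proj(c,[o['ee_pos']]))
    r=70 if n=='wrist' else 33
    ims.append(cv2.resize(np.ascontiguousarray(c['frame'][max(v-r,0):v+r,u-r:u+r,::-1]),(260,260),interpolation=cv2.INTER_CUBIC))
cv2.imwrite('pics/m4.png',np.hstack(ims))
```

```text
[ 0.57163394 -0.06682176  0.09353452] 0.00036906667934826084 0.0
wrist 279 234 [[279.97730334 230.94040919]]
scene 308 223 [[308.42507936 224.9340846 ]]
side 246 201 [[246.64310474 204.12421499]]
```

View pics/m4.png

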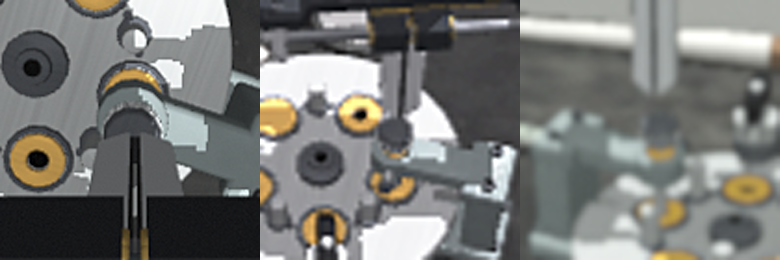

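The crops show the shut finger tips ending just above the punch head: side crop tips at row 88, head top at about row 105. The real tips look higher than the reported TCP, so I'll measure that.

Run:
```python
from fit import *
o=get_obs();e=o['ee_pos']
for n in('side','scene'):
    c=cam(n);w=cloud(c)
    m=(np.hypot(w[...,0]-e[0],w[...,1]-e[1])<.035)&(w[...,2]>.085)&(w[...,2]<.2)
    for z0 in np.arange(.085,.17,.006):
        k=m&(w[...,2]>=z0)&(w[...,2]<z0+.006)
        if k.any(): q=w[k]; print(n,round(z0,3),k.sum(),q[:,:2].min(0).round(3),q[:,:2].max(0).round(3), c['frame'][k].mean(0).round())
```

```text
side 0.085 94 [ 0.552 -0.088] [ 0.606 -0.052] [153. 159. 149.]
side 0.091 7 [ 0.558 -0.067] [ 0.577 -0.057] [138. 132. 113.]
side 0.097 23 [ 0.557 -0.07 ] [ 0.581 -0.055] [113. 116. 112.]
side 0.103 35 [ 0.556 -0.08 ] [ 0.579 -0.054] [92. 97. 98.]
side 0.109 21 [ 0.558 -0.076] [ 0.578 -0.055] [88. 92. 95.]
side 0.133 7 [ 0.563 -0.062] [ 0.576 -0.057] [135. 139. 137.]
side 0.139 19 [ 0.56  -0.063] [ 0.58  -0.052] [148. 153. 152.]
side 0.145 28 [ 0.557 -0.064] [ 0.581 -0.056] [147. 152. 151.]
side 0.151 24 [ 0.557 -0.062] [ 0.579 -0.055] [146. 151. 150.]
side 0.157 23 [ 0.557 -0.064] [ 0.58  -0.056] [146. 151. 150.]
side 0.163 26 [ 0.557 -0.063] [ 0.581 -0.052] [151. 155. 155.]
side 0.169 25 [ 0.556 -0.062] [ 0.579 -0.056] [151. 155. 154.]
scene 0.085 77 [ 0.558 -0.088] [ 0.605 -0.062] [157. 163. 163.]
scene 0.091 3 [ 0.568 -0.078] [ 0.578 -0.077] [122. 112. 100.]
scene 0.097 10 [ 0.562 -0.08 ] [ 0.583 -0.072] [114. 115. 119.]
scene 0.103 44 [ 0.562 -0.081] [ 0.583 -0.058] [81. 82. 88.]
scene 0.109 17 [ 0.565 -0.076] [ 0.58  -0.063] [82. 83. 89.]
scene 0.127 1 [ 0.571 -0.074] [ 0.571 -0.074] [134. 135. 139.]
scene 0.133 4 [ 0.576 -0.076] [ 0.582 -0.073] [134. 134. 138.]
scene 0.139 12 [ 0.561 -0.078] [ 0.586 -0.065] [130. 129. 134.]
scene 0.145 16 [ 0.561 -0.078] [ 0.586 -0.064] [126. 126. 130.]
scene 0.151 17 [ 0.561 -0.078] [ 0.586 -0.064] [117. 117. 121.]
scene 0.157 13 [ 0.561 -0.077] [ 0.585 -0.063] [132. 132. 137.]
scene 0.163 16 [ 0.561 -0.077] [ 0.583 -0.062] [118. 118. 122.]
scene 0.169 18 [ 0.56  -0.077] [ 0.585 -0.06 ] [120. 120. 124.]
```

Both depth views put the real tips about 40 mm above the reported TCP, with the lateral position correct. I'll open, go down 30 mm, and check again.

Request:
send_rows --rows '[{"dx": 0,"dy": 0,"dz": 0,"roll": 0,"jaw": -0.06},{"dx": 0,"dy": 0,"dz": 0,"roll": 0,"jaw": -0.06},{"dx": 0,"dy": 0,"dz": 0,"roll": 0,"jaw": -0.06},{"dx": 0,"dy": 0,"dz": 0,"roll": 0,"jaw": -0.06},{"dx": 0,"dy": 0,"dz": 0,"roll": 0,"jaw": -0.06},{"dx": 0,"dy": 0,"dz": 0,"roll": 0,"jaw": -0.06},{"dx": 0,"dy": 0,"dz": 0,"roll": 0,"jaw": -0.06},{"dx": 0,"dy": 0,"dz": 10,"roll": 0,"jaw": -0.06},{"dx": 0,"dy": 0,"dz": 10,"roll": 0,"jaw": -0.06},{"dx": 0,"dy": 0,"dz": 8,"roll": 0,"jaw": -0.06},{"dx": 0,"dy": 0,"dz": 2,"roll": 0,"jaw": -0.06},{"dx": 0,"dy": 0,"dz": 0,"roll": 0,"jaw": -0.06}]'

```text
time_s: 8.07
ee_pos: [0.571, -0.0667, 0.0622]
eef_rot: [-3.14, -0.0, 1.641]
force: [0.1, 0.4, -0.1]
grip_width: 0.0499
grip_force: 0.0
```

```bash
cat > tips.py <<'E'
from fit import *
o=get_obs();e=o['ee_pos'];print(o['time_s'],e,o['grip_width'],o['force'])
y=o['eef_rot'][2]; ty=np.array([np.sin(y),-np.cos(y)]);tx=np.array([np.cos(y),np.sin(y)])
for n in('side','scene'):
    c=cam(n);w=cloud(c);d=w[...,:2]-e[:2];a=d@tx;b=d@ty
    for s in(-1,1):
        m=(abs(a)<.014)&(b*s>o['grip_width']/2-.004)&(b*s<o['grip_width']/2+.022)
        h=np.histogram(w[m][:,2],np.arange(.035,.2,.005))[0]; print(n,s,h)
E
python3 tips.py
```

```text
8.0667 [ 0.57104356 -0.06674674  0.06222368] 0.04992968261003971 [ 0.05927249  0.37058643 -0.10402121]
side -1 [ 9 30  7  2  0  0  0  0  0  0  0  0  0  1  4 11 13  9 12 11 11 11 10 12
 14  9 11 11 11 12 10  8]
side 1 [16 41  0  0  0  0  0 10 17 23 30  0  0  3  6 15  7 11 14 10 12 10 11 13
 15 13 13 15 11 12 12  6]
scene -1 [44 23 15  6  0  0  0  0  0  0  0  0  0  1  4  7  7  5  8  6  6  8  7  4
  8  4  6  0  0  0  0  0]
scene 1 [16  5  0  0  0  0  0  0  0 22 20  0  0  3  4  6  6 10  7  5  6  6  7  8
  7  9  7  7  2  2  2  0]
```

Request:
send_rows --rows '[{"dx": 0,"dy": 0,"dz": 5,"roll": 0,"jaw": -0.06},{"dx": 0,"dy": 0,"dz": 5,"roll": 0,"jaw": -0.06},{"dx": 0,"dy": 0,"dz": 0,"roll": 0,"jaw": 1},{"dx": 0,"dy": 0,"dz": 0,"roll": 0,"jaw": 1},{"dx": 0,"dy": 0,"dz": 0,"roll": 0,"jaw": 1},{"dx": 0,"dy": 0,"dz": 0,"roll": 0,"jaw": 1},{"dx": 0,"dy": 0,"dz": 0,"roll": 0,"jaw": 1},{"dx": 0,"dy": 0,"dz": 0,"roll": 0,"jaw": 1},{"dx": 0,"dy": 0,"dz": 0,"roll": 0,"jaw": 1}]' --force 20

```text
time_s: 8.92
ee_pos: [0.5705, -0.0669, 0.0532]
eef_rot: [-3.139, -0.0, 1.641]
force: [-7.2, -1.6, 1.0]
grip_width: 0.0233
grip_force: 20.0
```

Gripped, 23 mm wide. Lifting.

Request:
send_rows --rows '[{"dx": 0,"dy": 0,"dz": -4,"roll": 0,"jaw": 1},{"dx": 0,"dy": 0,"dz": -4,"roll": 0,"jaw": 1},{"dx": 0,"dy": 0,"dz": -4,"roll": 0,"jaw": 1},{"dx": 0,"dy": 0,"dz": -4,"roll": 0,"jaw": 1},{"dx": 0,"dy": 0,"dz": -4,"roll": 0,"jaw": 1},{"dx": 0,"dy": 0,"dz": -4,"roll": 0,"jaw": 1},{"dx": 0,"dy": 0,"dz": -3,"roll": 0,"jaw": 1},{"dx": 0,"dy": 0,"dz": -2,"roll": 0,"jaw": 1},{"dx": 0,"dy": 0,"dz": -1,"roll": 0,"jaw": 1},{"dx": 0,"dy": 0,"dz": -1,"roll": 0,"jaw": 1},{"dx": 0,"dy": 0,"dz": 0,"roll": 0,"jaw": 1}]'

```text
time_s: 9.83
ee_pos: [0.5703, -0.0668, 0.0826]
eef_rot: [-3.138, -0.001, 1.641]
force: [-2.7, -2.8, -22.9]
grip_width: 0.023
grip_force: 20.0
```

Request:
send_rows --rows '[{"dx": 0,"dy": 0,"dz": 0.5,"roll": 0,"jaw": -0.06},{"dx": 0,"dy": 0,"dz": 0,"roll": 0,"jaw": -0.06},{"dx": 0,"dy": 0,"dz": 0,"roll": 0,"jaw": -0.06},{"dx": 0,"dy": 0,"dz": 0,"roll": 0,"jaw": -0.06},{"dx": 0,"dy": 0,"dz": 0,"roll": 0,"jaw": -0.06},{"dx": 0,"dy": 0,"dz": -15,"roll": 0,"jaw": -0.06},{"dx": 0,"dy": 0,"dz": -20,"roll": 0,"jaw": -0.06},{"dx": -15,"dy": -10.1,"dz": 0,"roll": 0,"jaw": -0.06},{"dx": -20,"dy": -13.4,"dz": 0,"roll": 0,"jaw": -0.06},{"dx": -20,"dy": -13.5,"dz": 0,"roll": 0,"jaw": -0.06},{"dx": -20.3,"dy": -13.5,"dz": 0,"roll": 1.4,"jaw": -0.06},{"dx": 0,"dy": 0,"dz": 0,"roll": 0,"jaw": -0.06}]'

```text
time_s: 10.83
ee_pos: [0.5254, -0.1482, 0.1196]
eef_rot: [3.141, 0.001, 1.613]
force: [-0.4, 0.4, 0.5]
grip_width: 0.0498
grip_force: 0.0
```

```bash
cat > st.py <<'E'
from fit import *
x=np.load('fix.npy');o=get_obs();print(o['time_s'],o['ee_pos'],o['eef_rot'],o['grip_width'],o['force'].round(1))
pu=tf(x,np.array([.052,0,.1]))[0];pl=tf(x,np.array([.0284,-.0875,.09]))[0];print('pu',pu,'pl',pl)
for n in('scene','side'):
    c=cam(n);w=cloud(c)
    for nm,p in(('punch',pu),('bar',pl)):
        m=(np.hypot(w[...,0]-p[0],w[...,1]-p[1])<(.014 if nm=='punch' else .028))&(w[...,2]>.06)&(w[...,2]<.145)
        if nm=='bar': m&=c['frame'].max(2)<75
        q=w[m]
        if len(q)>5: print(n,nm,m.sum(),'top',np.percentile(q[:,2],90).round(4),'min',q.min(0).round(3),'max',q.max(0).round(3))
E
python3 st.py; python3 tips.py
```

```text
10.8333 [ 0.52539943 -0.14823409  0.11956429] [3.14077225e+00 8.59007629e-04 1.61277713e+00] 0.049757445634838623 [-0.4  0.4  0.5]
pu [ 0.57135612 -0.06733933  0.1       ] pl [ 0.52541617 -0.14545931  0.09      ]
scene punch 26 top 0.0921 min [ 0.573 -0.081  0.066] max [ 0.584 -0.065  0.096]
scene bar 83 top 0.096 min [ 0.518 -0.172  0.06 ] max [ 0.541 -0.129  0.098]
side punch 187 top 0.1381 min [ 0.558 -0.078  0.07 ] max [ 0.584 -0.053  0.141]
side bar 57 top 0.0974 min [ 0.515 -0.168  0.082] max [ 0.529 -0.12   0.099]
10.9333 [ 0.52671032 -0.14589735  0.11950131] 0.04966599232158824 [ 0.65568794 -0.64335714 -0.61596793]
side -1 [12 12  0  0  0  0  0  0  0  0  0  0  0  0  0  0  0  0  0  0  0  0  0  0
  0  6  9  9  8 10  9 11]
side 1 [ 4 11  0  0  0  0  0  0  0  0  0  0  0  0  0  0  0  0  0  0  0  0  0  0
  0  4 10 12 12  9 12 12]
scene -1 [42 17  0  0  0  0  0  0  0  0  0  0  0  0  0  0  0  0  0  0  0  0  0  0
  1  4  2  7  5  5  8  4]
scene 1 [45 13  0  0  0  0  0  0  0  0  0  0  0  0  0  0  0  0  0  0  0  0  0  0
  1  5  6  9  4  8 10  7]
```

Punch is up (top at 0.138). I'll go down on the T-bar and close.

Request:
send_rows --rows '[{"dx": 0,"dy": 0,"dz": 20,"roll": 0,"jaw": -0.06},{"dx": 0,"dy": 0,"dz": 20,"roll": 0,"jaw": -0.06},{"dx": 0,"dy": 0,"dz": 20,"roll": 0,"jaw": -0.06},{"dx": 0,"dy": 0,"dz": 12,"roll": 0,"jaw": -0.06},{"dx": 0,"dy": 0,"dz": 8,"roll": 0,"jaw": -0.06},{"dx": 0,"dy": 0,"dz": 0,"roll": 0,"jaw": 1},{"dx": 0,"dy": 0,"dz": 0,"roll": 0,"jaw": 1},{"dx": 0,"dy": 0,"dz": 0,"roll": 0,"jaw": 1},{"dx": 0,"dy": 0,"dz": 0,"roll": 0,"jaw": 1},{"dx": 0,"dy": 0,"dz": 0,"roll": 0,"jaw": 1},{"dx": 0,"dy": 0,"dz": 0,"roll": 0,"jaw": 1},{"dx": 0,"dy": 0,"dz": 0,"roll": 0,"jaw": 1}]' --force 30

```text
time_s: 12.03
ee_pos: [0.5254, -0.1457, 0.0395]
eef_rot: [-3.139, 0.0, 1.617]
force: [-10.2, -0.4, 8.0]
grip_width: 0.0127
grip_force: 30.0
```

Request:
send_rows --rows '[{"dx": 0,"dy": 0,"dz": 0,"roll": 0,"jaw": 1},{"dx": 0,"dy": 0,"dz": 0,"roll": 0,"jaw": 1},{"dx": 0,"dy": 0,"dz": -4,"roll": 0,"jaw": 1},{"dx": 0,"dy": 0,"dz": -4,"roll": 0,"jaw": 1},{"dx": 0,"dy": 0,"dz": -4,"roll": 0,"jaw": 1},{"dx": 0,"dy": 0,"dz": -2.5,"roll": 0,"jaw": 1},{"dx": 0,"dy": 0,"dz": 0,"roll": 0,"jaw": 1},{"dx": 0,"dy": 0,"dz": 0,"roll": 0,"jaw": 1}]'

```text
time_s: 12.7
ee_pos: [0.525, -0.1455, 0.0524]
eef_rot: [-3.138, -0.001, 1.616]
force: [-4.4, -1.7, -9.8]
grip_width: 0.0127
grip_force: 30.0
```

Request:
send_rows --rows '[{"dx": 0,"dy": 0,"dz": -1.2,"roll": 0,"jaw": 1},{"dx": 0,"dy": 0,"dz": 0,"roll": 6,"jaw": 1},{"dx": 0,"dy": 0,"dz": 0,"roll": 6,"jaw": 1},{"dx": 0,"dy": 0,"dz": 0,"roll": 6,"jaw": 1},{"dx": 0,"dy": 0,"dz": 0,"roll": 6,"jaw": 1},{"dx": 0,"dy": 0,"dz": 0,"roll": 6,"jaw": 1},{"dx": 0,"dy": 0,"dz": 0,"roll": 6,"jaw": 1},{"dx": 0,"dy": 0,"dz": 0,"roll": 6,"jaw": 1},{"dx": 0,"dy": 0,"dz": 0,"roll": 6,"jaw": 1},{"dx": 0,"dy": 0,"dz": 0,"roll": 6,"jaw": 1},{"dx": 0,"dy": 0,"dz": 0,"roll": 6,"jaw": 1},{"dx": 0,"dy": 0,"dz": 0,"roll": 0,"jaw": 1}]'

```text
time_s: 13.7
ee_pos: [0.5255, -0.1458, 0.0538]
eef_rot: [-3.14, 0.002, 0.562]
force: [-3.2, -4.0, -10.1]
grip_width: 0.0125
grip_force: 30.0
```

Request:
send_rows --rows '[{"dx": 0,"dy": 0,"dz": 2,"roll": 0,"jaw": 1},{"dx": 0,"dy": 0,"dz": 0,"roll": 0,"jaw": -0.3},{"dx": 0,"dy": 0,"dz": 0,"roll": 0,"jaw": -0.3},{"dx": 0,"dy": 0,"dz": 0,"roll": 0,"jaw": -0.3},{"dx": 0,"dy": 0,"dz": 0,"roll": 0,"jaw": -0.3},{"dx": 0,"dy": 0,"dz": 0,"roll": 0,"jaw": -0.3},{"dx": 0,"dy": 0,"dz": 0,"roll": 0,"jaw": -0.3},{"dx": 0,"dy": 0,"dz": -12,"roll": 0,"jaw": -0.3},{"dx": 0,"dy": 0,"dz": -25,"roll": 0,"jaw": -0.3},{"dx": 0,"dy": 0,"dz": -25,"roll": 0,"jaw": -0.3},{"dx": 0,"dy": 0,"dz": -8,"roll": 0,"jaw": -0.3},{"dx": 0,"dy": 0,"dz": 0,"roll": 0,"jaw": -0.3}]'

```text
time_s: 14.7
ee_pos: [0.5276, -0.1458, 0.1252]
eef_rot: [3.138, -0.003, 0.569]
force: [-0.1, -0.7, 0.7]
grip_width: 0.0612
grip_force: 0.0
```

```bash
python3 st.py
python3 - <<'E'
from fit import *
x=np.load('fix.npy');print(tf(x,np.array([-.052,0,.066])))
E
```

```text
14.7 [ 0.52759399 -0.1458351   0.12522714] [ 3.13816588e+00 -2.70690551e-03  5.69371892e-01] 0.061201563971864055 [-0.1 -0.7  0.7]
pu [ 0.57135612 -0.06733933  0.1       ] pl [ 0.52541617 -0.14545931  0.09      ]
scene bar 86 top 0.1079 min [ 0.508 -0.17   0.06 ] max [ 0.546 -0.137  0.11 ]
side punch 183 top 0.1383 min [ 0.558 -0.08   0.069] max [ 0.584 -0.053  0.141]
side bar 112 top 0.1078 min [ 0.502 -0.157  0.091] max [ 0.543 -0.128  0.11 ]
[[ 0.47107294 -0.03978423  0.066     ]]
```

Plunger is parked (bar top at 0.108) and the punch is up. Before going low I'll check how low the gripper body hangs. I'm moving over post0 and turning the wrist first.

Request:
send_rows --rows '[{"dx": 1.8,"dy": -19.8,"dz": 0,"roll": 0,"jaw": -0.3},{"dx": 1.8,"dy": -19.8,"dz": 0,"roll": 0,"jaw": -0.3},{"dx": 1.8,"dy": -19.8,"dz": 0,"roll": 0,"jaw": -0.3},{"dx": 1.8,"dy": -19.8,"dz": 0,"roll": 0,"jaw": -0.3},{"dx": 1.8,"dy": -19.8,"dz": 0,"roll": 0,"jaw": -0.3},{"dx": 1.8,"dy": -19.8,"dz": 0,"roll": 0,"jaw": -0.3},{"dx": 0,"dy": 0,"dz": 0,"roll": -7,"jaw": -0.3},{"dx": 0,"dy": 0,"dz": 0,"roll": -7,"jaw": -0.3},{"dx": 0,"dy": 0,"dz": 0,"roll": -7,"jaw": -0.3},{"dx": 0,"dy": 0,"dz": 0,"roll": -7,"jaw": -0.3},{"dx": 0,"dy": 0,"dz": 0,"roll": -7,"jaw": -0.3},{"dx": 0,"dy": 0,"dz": 0,"roll": -7,"jaw": -0.3}]'

```text
time_s: 15.8
ee_pos: [0.4708, -0.0395, 0.1211]
eef_rot: [-3.139, 0.0, 1.308]
force: [0.9, 0.1, 0.2]
grip_width: 0.0615
grip_force: 0.0
```

Request:
send_rows --rows '[{"dx": 0,"dy": 0,"dz": 0,"roll": -7,"jaw": 0.4},{"dx": 0,"dy": 0,"dz": 0,"roll": -7,"jaw": 0.4},{"dx": 0,"dy": 0,"dz": 0,"roll": -7,"jaw": 0.4},{"dx": 0,"dy": 0,"dz": 0,"roll": -7,"jaw": 0.4},{"dx": 0,"dy": 0,"dz": 0,"roll": -7,"jaw": 0.4},{"dx": 0,"dy": 0,"dz": 0,"roll": -7,"jaw": 0.4},{"dx": 0,"dy": 0,"dz": 0,"roll": -7,"jaw": 0.4},{"dx": 0,"dy": 0,"dz": 0,"roll": -5,"jaw": 0.4},{"dx": 0,"dy": 0,"dz": 0,"roll": 0,"jaw": 0.4},{"dx": 0,"dy": 0,"dz": 0,"roll": 0,"jaw": 0.4}]'

```text
time_s: 16.63
ee_pos: [0.471, -0.0395, 0.1216]
eef_rot: [-3.14, -0.001, 2.242]
force: [-0.4, 0.1, -0.1]
grip_width: 0.028
grip_force: 0.0
```

```bash
python3 tips.py
python3 - <<'E'
from fit import *
o=get_obs();e=o['ee_pos'];y=o['eef_rot'][2]; ty=np.array([np.sin(y),-np.cos(y)]);tx=np.array([np.cos(y),np.sin(y)]);print(np.degrees(y),o['qpos'][5])
for n in('scene','side'):
    c=cam(n);w=cloud(c);d=w[...,:2]-e[:2];a=d@tx;b=d@ty
    m=(abs(a)<.04)&(abs(b)<.09)&((abs(a)>.014)|(abs(b)>.05))
    print(n,np.histogram(w[m][:,2],np.arange(.1,.4,.01))[0])
c=cam('wrist','w5.png')
h=np.load('fix.npy')
t=[np.radians(a) for a in(180,252,324,36,108)]
print(proj(c,tf(h,np.array([[.052*np.cos(k),.052*np.sin(k),.066] for k in t]))).round(0))
E
```

```text
16.6333 [ 0.47103638 -0.03952291  0.12161538] 0.02802425738522815 [-0.36810754  0.11214008 -0.12244266]
side -1 [16 45  5  0  0  0  0  0  0  0  0  0  0  0  0  0  0  0  0  0  0  0  0  0
  0  4 17 13 17 18 16 20]
side 1 [ 2 26 27  0  0  0  0  0  0  0  0  0  0  0  0  0  0  0  0  0  0  0  0  0
  0  3  4 15 18 17 20 17]
scene -1 [42 33  0  0  0  0  0  0  0  0  0  0  0  0  0  0  0  0  0  0  0  0  0  0
  0  1  3  9  7 12 11  9]
scene 1 [24 42 20  0  0  0  0  0  0  0  0  0  0  0  0  0  0  0  0  0  0  0  0  0
  0  4  8 11  7 12  8 10]
128.45232976315225 -0.8323001161019017
scene [  0   0   0   0   0   0   0   0   0   0   0   0   0   0   0  11  98 239
 174 304 723  87  23  23 138 161  67  40  13  32]
side [  0   0   0   0   0   0   0   0   0   0   0   0   1   0   0   2 180 358
 293 337 604 131 132  54 125 187 112 115 119  51]
[[280. 213.]
 [261. 268.]
 [309. 299.]
 [358. 268.]
 [342. 213.]]
```

View pics/w5.png

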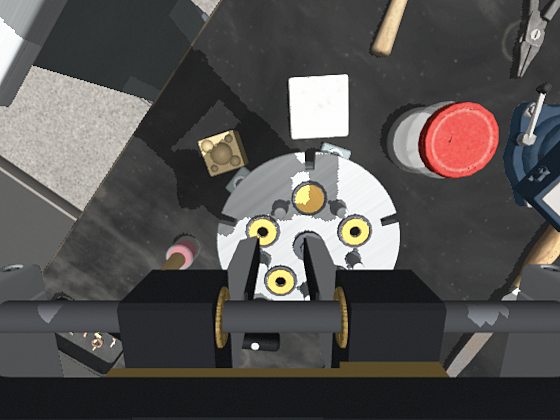

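The post tops match the prediction: post0 is at (281,213) and the solid blank at (309,197). The body starts 93 mm above the tips, so there is room. Going down on post0.

Request:
send_rows --rows '[{"dx": 0,"dy": 0,"dz": 25,"roll": 0,"jaw": 0.4},{"dx": 0,"dy": 0,"dz": 25,"roll": 0,"jaw": 0.4},{"dx": 0,"dy": 0,"dz": 25,"roll": 0,"jaw": 0.4},{"dx": 0,"dy": 0,"dz": 20,"roll": 0,"jaw": 0.4},{"dx": 0,"dy": 0,"dz": 10,"roll": 0,"jaw": 0.4},{"dx": 0,"dy": 0,"dz": 5,"roll": 0,"jaw": 0.4},{"dx": 0,"dy": 0,"dz": 0,"roll": 0,"jaw": 1},{"dx": 0,"dy": 0,"dz": 0,"roll": 0,"jaw": 1},{"dx": 0,"dy": 0,"dz": 0,"roll": 0,"jaw": 1},{"dx": 0,"dy": 0,"dz": 0,"roll": 0,"jaw": 1},{"dx": 0,"dy": 0,"dz": 0,"roll": 0,"jaw": 1}]' --force 15

```text
time_s: 17.8
ee_pos: [0.4713, -0.0396, 0.0135]
eef_rot: [-3.141, -0.0, 2.245]
force: [-5.7, 0.6, 2.4]
grip_width: 0.0113
grip_force: 15.0
```

```bash
cat > arc.py <<'E'
import sys
from fit import *
# steps along the arc from angle a0 by da per row, in tool axes at fixed yaw
h=np.load('fix.npy');o=get_obs();print(o['ee_pos'],o['grip_width'],o['grip_force'],o['force'].round(1))
y=o['eef_rot'][2];d=o['ee_pos'][:2]-h[:2];a=np.arctan2(d[1],d[0]);print('r',np.hypot(*d),'ang',np.degrees(a-h[2])%360)
tx=np.array([np.cos(y),np.sin(y)]);ty=np.array([np.sin(y),-np.cos(y)])
target=float(sys.argv[1]);n=int(sys.argv[2])
A=np.linspace(np.degrees(a-h[2])%360,target,n+1)
P=h[:2]+.052*np.c_[np.cos(np.radians(A)+h[2]),np.sin(np.radians(A)+h[2])]; P[0]=o['ee_pos'][:2]
D=np.diff(P,axis=0)*1000; print(np.c_[D@tx,D@ty].round(1).tolist())
E
python3 arc.py 108 12
```

```text
[ 0.47134957 -0.03957998  0.0134797 ] 0.01134937689807729 15.000308007001877 [-5.7  0.6  2.4]
r 0.05178807056712919 ang 179.70101592360962
[[3.1, 4.4], [2.4, 4.8], [1.9, 5.1], [1.4, 5.2], [0.8, 5.4], [0.3, 5.4], [-0.3, 5.4], [-0.9, 5.4], [-1.4, 5.2], [-1.9, 5.1], [-2.5, 4.8], [-3.0, 4.5]]
```

Request:
send_rows --rows '[{"dx": 3.1,"dy": 4.4,"dz": 0,"roll": 0,"jaw": 1},{"dx": 2.4,"dy": 4.8,"dz": 0,"roll": 0,"jaw": 1},{"dx": 1.9,"dy": 5.1,"dz": 0,"roll": 0,"jaw": 1},{"dx": 1.4,"dy": 5.2,"dz": 0,"roll": 0,"jaw": 1},{"dx": 0.8,"dy": 5.4,"dz": 0,"roll": 0,"jaw": 1},{"dx": 0.3,"dy": 5.4,"dz": 0,"roll": 0,"jaw": 1},{"dx": -0.3,"dy": 5.4,"dz": 0,"roll": 0,"jaw": 1},{"dx": -0.9,"dy": 5.4,"dz": 0,"roll": 0,"jaw": 1},{"dx": -1.4,"dy": 5.2,"dz": 0,"roll": 0,"jaw": 1},{"dx": -1.9,"dy": 5.1,"dz": 0,"roll": 0,"jaw": 1},{"dx": -2.5,"dy": 4.8,"dz": 0,"roll": 0,"jaw": 1},{"dx": -3.0,"dy": 4.5,"dz": 0,"roll": 0,"jaw": 1}]'

```text
time_s: 18.8
ee_pos: [0.5189, -0.0017, 0.0132]
eef_rot: [-3.141, -0.0, 2.245]
force: [-5.6, -1.0, -0.1]
grip_width: 0.0113
grip_force: 15.0
```

Request:
send_rows --rows '[{"dx": 0,"dy": 0,"dz": 0,"roll": 0,"jaw": 1},{"dx": 0,"dy": 0,"dz": 0,"roll": 0,"jaw": 1},{"dx": 0,"dy": 0,"dz": 0,"roll": 0,"jaw": 0.4},{"dx": 0,"dy": 0,"dz": 0,"roll": 0,"jaw": 0.4},{"dx": 0,"dy": 0,"dz": 0,"roll": 0,"jaw": 0.4},{"dx": 0,"dy": 0,"dz": 0,"roll": 0,"jaw": 0.4},{"dx": 0,"dy": 0,"dz": -10,"roll": 0,"jaw": 0.4},{"dx": 0,"dy": 0,"dz": -20,"roll": 0,"jaw": 0.4},{"dx": 0,"dy": 0,"dz": -10,"roll": 0,"jaw": 0.4},{"dx": 0,"dy": 0,"dz": 0,"roll": 0,"jaw": 0.4}]'

```text
time_s: 19.63
ee_pos: [0.5205, -0.0019, 0.0553]
eef_rot: [3.138, 0.003, 2.245]
force: [0.7, -0.3, -0.0]
grip_width: 0.0283
grip_force: 0.0
```

```bash
python3 arc.py 180 5
python3 - <<'E'
from fit import *
x=np.load('fix.npy')
for n in('scene','wrist'):
    print(n)
    for b in blanks(cam(n),x,25): print(np.round(b[:4],3),b[4],round(b[5],2))
E
```

```text
[ 0.52046284 -0.00187763  0.05533112] 0.028273734873156812 0.0 [ 0.7 -0.3 -0. ]
r 0.051689620667094226 ang 106.19739644418705
[[7.0, -11.3], [3.6, -12.9], [0.2, -13.4], [-3.2, -13.0], [-6.4, -11.7]]
scene
wrist
[2.18094e+02 3.23544e+02 2.97804e+02 5.40000e-02] (45.034332275390625, 4.766153335571289) 1.0
```

Request:
send_rows --rows '[{"dx": 7.0,"dy": -11.3,"dz": 0,"roll": 0,"jaw": 0.4},{"dx": 3.6,"dy": -12.9,"dz": 0,"roll": 0,"jaw": 0.4},{"dx": 0.2,"dy": -13.4,"dz": 0,"roll": 0,"jaw": 0.4},{"dx": -3.2,"dy": -13.0,"dz": 0,"roll": 0,"jaw": 0.4},{"dx": -6.4,"dy": -11.7,"dz": 0,"roll": 0,"jaw": 0.4},{"dx": 0,"dy": 0,"dz": 0,"roll": 0,"jaw": 0.4},{"dx": 0,"dy": 0,"dz": 0,"roll": 0,"jaw": 0.4}]'

```text
time_s: 20.32
ee_pos: [0.4695, -0.0402, 0.0524]
eef_rot: [-3.141, -0.0, 2.243]
force: [0.3, -0.3, -0.5]
grip_width: 0.028
grip_force: 0.0
```

```bash
python3 arc.py 180 1
python3 - <<'E'
from fit import *
x=np.load('fix.npy');c=cam('wrist');cv2.imwrite('pics/w6.png',c['frame'][:,:,::-1])
t=[np.radians(a) for a in(180,252,324,36,108)]
print(proj(c,tf(x,np.array([[.052*np.cos(k),.052*np.sin(k),.066] for k in t]))).round(0))
for n in('scene','side','wrist'):
    c=cam(n);h=cv2.cvtColor(c['frame'],cv2.COLOR_RGB2HSV)
    print(n)
    for k in range(5):
        t=np.radians(72*k);u,v=proj(c,tf(x,np.array([.052*np.cos(t),.052*np.sin(t),.045])))[0].astype(int)
        print(k*72,u,v,h[v,u] if 0<=v<420 and 0<=u<560 else None)
    for b in blanks(c,x,15): print(np.round(b[:4],3),np.round(b[4],1),round(b[5],2))
E
```

```text
[ 0.46947488 -0.04019125  0.05235772] 0.027997245613813868 0.0 [ 0.3 -0.3 -0.5]
r 0.05343933425452549 ang 180.8747928747083
[[-0.7, 1.5]]
[[282. 236.]
 [258. 306.]
 [319. 345.]
 [383. 306.]
 [364. 236.]]
scene
0 307 234 [  0   0 255]
72 299 217 [ 28 102 255]
144 277 218 [ 25  96 255]
216 271 236 [15 68 68]
288 290 247 [13 52 44]
side
0 247 221 [ 78   6 202]
72 250 234 [ 26 140 255]
144 276 237 [ 21 141 175]
216 287 224 [ 21  72 201]
288 269 215 [ 23 149 227]
[2.77000e+02 2.37500e+02 1.44554e+02 5.40000e-02] [ 7. 12.] 1.0
[2.51081e+02 2.35014e+02 7.37110e+01 5.20000e-02] [12.   6.9] 1.0
[2.90897e+02 2.24662e+02 2.13844e+02 6.10000e-02] [6.9 5. ] 1.0
[2.51500e+02 2.21500e+02 3.55486e+02 4.20000e-02] [5. 5.] 1.0
[2.7100e+02 2.1550e+02 2.8246e+02 5.1000e-02] [ 5. 10.] 1.0
wrist
0 349 319 [120  32  16]
72 376 258 [ 27 113 254]
144 318 216 [ 0  0 43]
216 258 258 [113  51  20]
288 280 319 [105  18  87]
[3.45273e+02 3.28025e+02 3.52091e+02 5.70000e-02] [ 3.7 36.1] 1.0
[3.775e+02 2.570e+02 7.296e+01 5.300e-02] [35. 24.] 0.94
[2.67463e+02 2.58171e+02 2.12682e+02 4.50000e-02] [17.  26.9] 0.88
[3.15793e+02 2.14396e+02 1.46401e+02 5.40000e-02] [21.4 29.6] 0.98
```

View pics/w6.png

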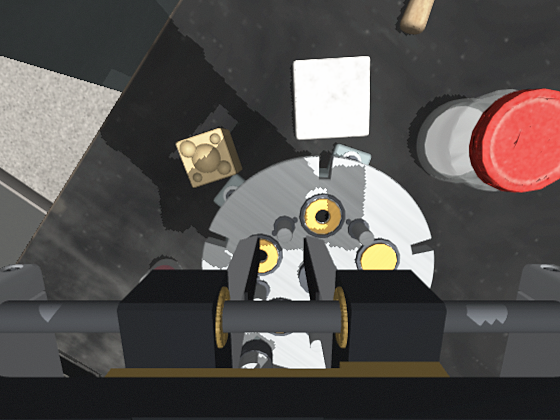

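The solid blank is now at (377,257), the 72° station. The next post is at about (286,228), between the finger lines. Second stroke.

Request:
send_rows --rows '[{"dx": -0.7,"dy": 1,"dz": 15,"roll": 0,"jaw": 0.4},{"dx": 0,"dy": 0,"dz": 15,"roll": 0,"jaw": 0.4},{"dx": 0,"dy": 0,"dz": 9,"roll": 0,"jaw": 0.4},{"dx": 0,"dy": 0,"dz": 0,"roll": 0,"jaw": 0.4},{"dx": 0,"dy": 0,"dz": 0,"roll": 0,"jaw": 1},{"dx": 0,"dy": 0,"dz": 0,"roll": 0,"jaw": 1},{"dx": 0,"dy": 0,"dz": 0,"roll": 0,"jaw": 1},{"dx": 0,"dy": 0,"dz": 0,"roll": 0,"jaw": 1},{"dx": 0,"dy": 0,"dz": 0,"roll": 0,"jaw": 1},{"dx": 0,"dy": 0,"dz": 0,"roll": 0,"jaw": 1}]'

```text
time_s: 21.35
ee_pos: [0.4715, -0.0397, 0.0143]
eef_rot: [3.14, 0.001, 2.245]
force: [1.5, 0.2, 5.1]
grip_width: 0.0114
grip_force: 15.0
```

```bash
python3 arc.py 108 12
```

```text
[ 0.47149287 -0.03971017  0.0143221 ] 0.011381642990569452 15.002034902572632 [1.5 0.2 5.1]
r 0.05161502075136327 ang 179.79721437903407
[[3.3, 4.3], [2.5, 4.8], [1.9, 5.1], [1.4, 5.2], [0.8, 5.4], [0.3, 5.4], [-0.3, 5.4], [-0.9, 5.4], [-1.4, 5.2], [-1.9, 5.1], [-2.5, 4.8], [-3.0, 4.6]]
```

Request:
send_rows --rows '[{"dx": 3.3,"dy": 4.3,"dz": 0,"roll": 0,"jaw": 1},{"dx": 2.5,"dy": 4.8,"dz": 0,"roll": 0,"jaw": 1},{"dx": 1.9,"dy": 5.1,"dz": 0,"roll": 0,"jaw": 1},{"dx": 1.4,"dy": 5.2,"dz": 0,"roll": 0,"jaw": 1},{"dx": 0.8,"dy": 5.4,"dz": 0,"roll": 0,"jaw": 1},{"dx": 0.3,"dy": 5.4,"dz": 0,"roll": 0,"jaw": 1},{"dx": -0.3,"dy": 5.4,"dz": 0,"roll": 0,"jaw": 1},{"dx": -0.9,"dy": 5.4,"dz": 0,"roll": 0,"jaw": 1},{"dx": -1.4,"dy": 5.2,"dz": 0,"roll": 0,"jaw": 1},{"dx": -1.9,"dy": 5.1,"dz": 0,"roll": 0,"jaw": 1},{"dx": -2.5,"dy": 4.8,"dz": 0,"roll": 0,"jaw": 1},{"dx": -3.0,"dy": 4.6,"dz": 0,"roll": 0,"jaw": 1}]'

```text
time_s: 22.35
ee_pos: [0.5176, -0.0016, 0.0137]
eef_rot: [-3.14, -0.001, 2.245]
force: [-4.2, -3.0, 3.6]
grip_width: 0.0119
grip_force: 15.0
```

Request:
send_rows --rows '[{"dx": 0,"dy": 0,"dz": 0,"roll": 0,"jaw": 1},{"dx": 0,"dy": 0,"dz": 0,"roll": 0,"jaw": 1},{"dx": 0,"dy": 0,"dz": 0,"roll": 0,"jaw": 1},{"dx": 0,"dy": 0,"dz": 0,"roll": 0,"jaw": 1}]'

```text
time_s: 22.68
ee_pos: [0.518, -0.0016, 0.0137]
eef_rot: [3.141, 0.0, 2.245]
force: [1.1, -0.2, 1.3]
grip_width: 0.0111
grip_force: 15.0
```

```bash
for i in 1 2 3; do python3 -c "
from fit import *
camera('side')";python3 arc.py 108 1|sed -n '1,2p'; done
```

```text
[ 0.51800239 -0.0016397   0.01369811] 0.011207883878243086 15.000142604112625 [ 0.9 -0.   1.4]
r 0.05202134573179524 ang 108.9042215335385
[ 0.51802061 -0.00162122  0.0137022 ] 0.011176092110635954 15.0001260638237 [1.  0.1 1.5]
r 0.052038667726598396 ang 108.88294612285003
[ 0.51799679 -0.00159826  0.01367729] 0.011519944660578877 15.00021904706955 [-0.3  0.2  2.4]
r 0.05206305729610153 ang 108.9075572925725
```

Reading 108.9° against a locked-reference reading of 107.7°. I'll nudge about 1 mm, release, go back to the pose of picture w5 (dial at 0), and compare notch positions.

Request:
send_rows --rows '[{"dx": -0.6,"dy": 0.9,"dz": 0,"roll": 0,"jaw": 1},{"dx": 0,"dy": 0,"dz": 0,"roll": 0,"jaw": 1},{"dx": 0,"dy": 0,"dz": 0,"roll": 0,"jaw": 1},{"dx": 0,"dy": 0,"dz": 0,"roll": 0,"jaw": 1},{"dx": 0,"dy": 0,"dz": 0,"roll": 0,"jaw": 0.4},{"dx": 0,"dy": 0,"dz": 0,"roll": 0,"jaw": 0.4},{"dx": 0,"dy": 0,"dz": 0,"roll": 0,"jaw": 0.4},{"dx": 0,"dy": 0,"dz": 0,"roll": 0,"jaw": 0.4},{"dx": 0,"dy": 0,"dz": -13,"roll": 0,"jaw": 0.4},{"dx": 0,"dy": 0,"dz": -25,"roll": 0,"jaw": 0.4},{"dx": 0,"dy": 0,"dz": -20,"roll": 0,"jaw": 0.4}]'

```text
time_s: 23.75
ee_pos: [0.5191, -0.0015, 0.0725]
eef_rot: [-3.141, -0.0, 2.245]
force: [0.6, 0.2, 0.1]
grip_width: 0.0283
grip_force: 0.0
```

Request:
send_rows --rows '[{"dx": 7.0,"dy": -11.3,"dz": -15,"roll": 0,"jaw": 0.4},{"dx": 3.6,"dy": -12.9,"dz": -15,"roll": 0,"jaw": 0.4},{"dx": 0.2,"dy": -13.4,"dz": -10,"roll": 0,"jaw": 0.4},{"dx": -3.2,"dy": -13.0,"dz": -10,"roll": 0,"jaw": 0.4},{"dx": -6.4,"dy": -11.7,"dz": 0,"roll": 0,"jaw": 0.4},{"dx": 0,"dy": 0,"dz": 0,"roll": 0,"jaw": 0.4},{"dx": 0,"dy": 0,"dz": 0,"roll": 0,"jaw": 0.4}]'

```text
time_s: 24.33
ee_pos: [0.4698, -0.0396, 0.1217]
eef_rot: [3.141, 0.0, 2.244]
force: [-0.6, -1.0, 0.1]
grip_width: 0.0278
grip_force: 0.0
```

```bash
python3 - <<'E'
from fit import *
x=np.load('fix.npy');o=get_obs();print(o['time_s'],o['ee_pos'],o['eef_rot'])
c=cam('wrist','w7.png')
print('nominal w5 camera had ee .47103,-.03952,.1216 yaw 2.242')
def notch(img,dz=0):
    g=cv2.cvtColor(img,cv2.COLOR_BGR2GRAY)
    out=[]
    for k in range(5):
        A=np.arange(-9,9.01,.1); R=np.arange(.086,.0965,.001); 
        s=[]
        for a in A:
            t=np.radians(72*k+a)
            P=tf(x,np.c_[R*np.cos(t),R*np.sin(t),np.full(len(R),.04)])
            q=proj(c,P).astype(np.float32)
            s.append(cv2.remap(g,q[:,0].reshape(1,-1),q[:,1].reshape(1,-1),cv2.INTER_LINEAR).mean())
        s=np.array(s); lo,hi=s.min(),np.median(s); m=np.where(s<(lo+hi)/2,hi-s,0)
        out.append((72*k,round(float((m*A).sum()/max(m.sum(),1)),2),round(float(lo)),round(float(hi)),round(float((m>0).sum()*.1),1)))
    return out
print('ref',notch(cv2.imread('pics/w5.png')));print('now',notch(cv2.imread('pics/w7.png')))
for b in blanks(c,x): print(np.round(b[:4],3),np.round(b[4],1),round(b[5],2))
E
python3 st.py
```

```text
24.3333 [ 0.46983498 -0.03961433  0.12166209] [3.14134854e+00 1.36965756e-04 2.24376690e+00]
nominal w5 camera had ee .47103,-.03952,.1216 yaw 2.242
ref [(0, 1.84, 19, 32, 4.3), (72, 0.86, 46, 240, 6.1), (144, 0.78, 55, 157, 6.2), (216, -0.44, 37, 140, 5.9), (288, -4.79, 42, 61, 4.4)]
now [(0, 2.4, 20, 32, 4.5), (72, -1.89, 46, 237, 6.2), (144, -1.87, 54, 158, 6.3), (216, -1.93, 36, 144, 5.9), (288, -3.66, 46, 64, 4.5)]
[2.80000e+02 2.81500e+02 2.86252e+02 5.20000e-02] [23.3 24.6] 0.68
[3.5700e+02 2.3350e+02 7.0514e+01 5.3000e-02] [25. 26.] 0.62
[2.64750e+02 2.30750e+02 2.13129e+02 5.10000e-02] [26.2 24. ] 0.53
24.3833 [ 0.46991799 -0.03924454  0.1214578 ] [ 3.14158670e+00 -2.08253126e-04  2.24437139e+00] 0.028568075629367192 [-0.3  0.1 -0.7]
pu [ 0.57135612 -0.06733933  0.1       ] pl [ 0.52541617 -0.14545931  0.09      ]
scene punch 153 top 0.1384 min [ 0.557 -0.081  0.081] max [ 0.585 -0.056  0.14 ]
scene bar 87 top 0.1072 min [ 0.508 -0.172  0.06 ] max [ 0.546 -0.136  0.109]
side punch 186 top 0.1381 min [ 0.558 -0.078  0.068] max [ 0.584 -0.053  0.141]
side bar 77 top 0.1071 min [ 0.507 -0.151  0.091] max [ 0.543 -0.129  0.109]
```

Differential notch angles put the dial 1.9° too far clockwise. The locked grip on the front post read (0.4713,-0.0396), so I'll grip the post at the front again and bring it back to that reading.

Request:
send_rows --rows '[{"dx": 0,"dy": 1.5,"dz": 25,"roll": 0,"jaw": 0.4},{"dx": 0,"dy": 0,"dz": 25,"roll": 0,"jaw": 0.4},{"dx": 0,"dy": 0,"dz": 25,"roll": 0,"jaw": 0.4},{"dx": 0,"dy": 0,"dz": 20,"roll": 0,"jaw": 0.4},{"dx": 0,"dy": 0,"dz": 10,"roll": 0,"jaw": 0.4},{"dx": 0,"dy": 0,"dz": 3,"roll": 0,"jaw": 0.4},{"dx": 0,"dy": 0,"dz": 0,"roll": 0,"jaw": 1},{"dx": 0,"dy": 0,"dz": 0,"roll": 0,"jaw": 1},{"dx": 0,"dy": 0,"dz": 0,"roll": 0,"jaw": 1},{"dx": 0,"dy": 0,"dz": 0,"roll": 0,"jaw": 1},{"dx": 0,"dy": 0,"dz": 0,"roll": 0,"jaw": 1},{"dx": 0,"dy": 0,"dz": 0,"roll": 0,"jaw": 1}]'

```text
time_s: 25.48
ee_pos: [0.4713, -0.0385, 0.0146]
eef_rot: [3.141, 0.001, 2.245]
force: [-3.0, 0.6, 6.9]
grip_width: 0.0112
grip_force: 15.0
```

```bash
python3 arc.py 179.7 1
```

```text
[ 0.47129294 -0.03854287  0.01455453] 0.01124364289882497 15.001695156097412 [-3.   0.6  6.9]
r 0.052131875175000994 ang 178.62023350947516
[[-0.7, -0.7]]
```

Request:
send_rows --rows '[{"dx": -0.4,"dy": -0.5,"dz": 0,"roll": 0,"jaw": 1},{"dx": -0.4,"dy": -0.5,"dz": 0,"roll": 0,"jaw": 1},{"dx": 0,"dy": 0,"dz": 0,"roll": 0,"jaw": 1},{"dx": 0,"dy": 0,"dz": 0,"roll": 0,"jaw": 1},{"dx": 0,"dy": 0,"dz": 0,"roll": 0,"jaw": 1}]'

```text
time_s: 25.9
ee_pos: [0.471, -0.0396, 0.0146]
eef_rot: [3.141, 0.0, 2.245]
force: [-3.9, 3.8, 6.5]
grip_width: 0.0112
grip_force: 15.0
```

```bash
python3 arc.py 179.7 1
```

```text
[ 0.47101546 -0.03955634  0.01455354] 0.011152343219557494 15.002186894416809 [-3.9  3.8  6.5]
r 0.052116206273201175 ang 179.77515696439735
[[-0.1, 0.1]]
```

Matches the reference. I'll release, rise, and re-check the notches.

Request:
send_rows --rows '[{"dx": 0,"dy": 0,"dz": 0,"roll": 0,"jaw": 0.4},{"dx": 0,"dy": 0,"dz": 0,"roll": 0,"jaw": 0.4},{"dx": 0,"dy": 0,"dz": 0,"roll": 0,"jaw": 0.4},{"dx": 0,"dy": 0,"dz": 0,"roll": 0,"jaw": 0.4},{"dx": 0,"dy": 0,"dz": -13,"roll": 0,"jaw": 0.4},{"dx": 0,"dy": 0,"dz": -25,"roll": 0,"jaw": 0.4},{"dx": 0,"dy": 0,"dz": -25,"roll": 0,"jaw": 0.4},{"dx": 0,"dy": 0,"dz": -25,"roll": 0,"jaw": 0.4},{"dx": 0,"dy": 0,"dz": -20,"roll": 0,"jaw": 0.4},{"dx": 0,"dy": 0,"dz": 0,"roll": 0,"jaw": 0.4},{"dx": 0,"dy": 0,"dz": 0,"roll": 0,"jaw": 0.4}]'

```text
time_s: 26.82
ee_pos: [0.4711, -0.0398, 0.1221]
eef_rot: [3.14, 0.001, 2.245]
force: [-0.4, -0.3, -1.0]
grip_width: 0.0282
grip_force: 0.0
```

```bash
cat > notch.py <<'E'
from fit import *
x=np.load('fix.npy');o=get_obs();print(o['time_s'],o['ee_pos'],o['eef_rot'])
c=cam('wrist')
g=cv2.cvtColor(c['frame'],cv2.COLOR_RGB2GRAY);M=[];B=[]
for k in (1,2,3):
    A=np.arange(-9,9.01,.1); R=np.arange(.086,.0965,.001);s=[]
    for a in A:
        t=np.radians(72*k+a);q=proj(c,tf(x,np.c_[R*np.cos(t),R*np.sin(t),np.full(len(R),.04)])).astype(np.float32)
        s.append(cv2.remap(g,q[:,0].reshape(1,-1),q[:,1].reshape(1,-1),cv2.INTER_LINEAR).mean())
    s=np.array(s);lo,hi=s.min(),np.median(s);m=np.where(s<(lo+hi)/2,hi-s,0)
    t=np.radians(72*k);M.append([1,-np.sin(t),np.cos(t)]);B.append((m*A).sum()/m.sum())
print(np.round(B,2),'rot,ex,ey',np.linalg.solve(M,B).round(2))
E
python3 notch.py
```

```text
26.8167 [ 0.47106124 -0.03983983  0.12212821] [3.14041571e+00 1.29488106e-03 2.24487192e+00]
[-1.65 -1.62 -1.84] rot,ex,ey [-1.8  -0.18 -0.09]
```

```bash
cat > n2.py <<'E'
from fit import *
x=np.load('fix.npy')
# per-camera centre/heading tweak is common to both images, so only the difference counts
def nt(c,g,k):
    A=np.arange(-9,9.01,.1); R=np.arange(.084,.0965,.001);s=[]
    for a in A:
        t=np.radians(72*k+a);q=proj(c,tf(x,np.c_[R*np.cos(t),R*np.sin(t),np.full(len(R),.04)])).astype(np.float32)
        s.append(cv2.remap(g,q[:,0].reshape(1,-1),q[:,1].reshape(1,-1),cv2.INTER_CUBIC).mean())
    s=np.array(s);lo,hi=s.min(),np.median(s);m=np.where(s<(lo+hi)/2,hi-s,0)
    return [round(float(v),2) for v in((m*A).sum()/m.sum(),lo,hi)]
for n,f in(('scene','s1.png'),('side','d1.png')):
    c=cam(n);g=cv2.cvtColor(c['frame'],cv2.COLOR_RGB2GRAY);r=cv2.imread('pics/'+f,0)
    for k in(1,2,3): print(n,k*72,'ref',nt(c,r,k),'now',nt(c,g,k))
E
python3 n2.py
python3 - <<'E'
from h import *
import cv2
im=np.hstack([cv2.imread('pics/w5.png')[140:300,200:410]]);c=cam('wrist');n=c['frame'][140:300,200:410,::-1]
for g in (im,n):
    pass
E
```

```text
scene 72 ref [-1.24, 44.08, 245.15] now [-3.04, 51.46, 232.54]
scene 144 ref [-0.29, 82.92, 237.23] now [-2.15, 91.15, 152.15]
scene 216 ref [1.34, 82.62, 235.31] now [-0.93, 93.54, 148.85]
side 72 ref [5.23, 151.85, 162.31] now [7.93, 147.77, 150.69]
side 144 ref [1.89, 146.15, 219.62] now [0.16, 124.38, 150.54]
side 216 ref [0.65, 171.77, 211.92] now [-4.02, 142.92, 152.77]
```

Fixed cameras confirm the dial is still at about -1.9°, so the oblique grip slipped. I'll turn the fingers tangential (roll -36°) and nudge again.

Request:
send_rows --rows '[{"dx": 0,"dy": 0,"dz": 15,"roll": -6,"jaw": 0.4},{"dx": 0,"dy": 0,"dz": 15,"roll": -6,"jaw": 0.4},{"dx": 0,"dy": 0,"dz": 15,"roll": -6,"jaw": 0.4},{"dx": 0,"dy": 0,"dz": 0,"roll": -6,"jaw": 0.4},{"dx": 0,"dy": 0,"dz": 0,"roll": -6,"jaw": 0.4},{"dx": 0,"dy": 0,"dz": 0,"roll": -6,"jaw": 0.4},{"dx": 0,"dy": 0,"dz": 20,"roll": 0,"jaw": 0.4},{"dx": 0,"dy": 0,"dz": 20,"roll": 0,"jaw": 0.4},{"dx": 0,"dy": 0,"dz": 15,"roll": 0,"jaw": 0.4},{"dx": 0,"dy": 0,"dz": 8,"roll": 0,"jaw": 0.4},{"dx": 0,"dy": 0,"dz": 0,"roll": 0,"jaw": 0.4}]'

```text
time_s: 27.93
ee_pos: [0.4694, -0.0396, 0.0117]
eef_rot: [-3.141, -0.004, 2.873]
force: [-0.7, 0.1, -0.0]
grip_width: 0.028
grip_force: 0.0
```

Request:
send_rows --rows '[{"dx": 0,"dy": 0,"dz": 0,"roll": 0,"jaw": 1},{"dx": 0,"dy": 0,"dz": 0,"roll": 0,"jaw": 1},{"dx": 0,"dy": 0,"dz": 0,"roll": 0,"jaw": 1},{"dx": 0,"dy": 0,"dz": 0,"roll": 0,"jaw": 1},{"dx": 0,"dy": 0,"dz": 0,"roll": 0,"jaw": 1},{"dx": 0,"dy": 0,"dz": 0,"roll": 0,"jaw": 1},{"dx": 0,"dy": 0,"dz": 0,"roll": 0,"jaw": 1}]'

```text
time_s: 28.52
ee_pos: [0.4712, -0.0398, 0.0144]
eef_rot: [3.141, 0.001, 2.873]
force: [-0.9, -0.1, 7.1]
grip_width: 0.0111
grip_force: 15.0
```

```bash
python3 arc.py 179.7 1; python3 n2.py|grep -E "scene"
```

```text
[ 0.47121525 -0.03982145  0.01438282] 0.011129540791850268 15.000797510147095 [-0.9 -0.1  7.1]
r 0.051852914154766186 ang 179.9979925526457
[[0.1, 0.3]]
scene 72 ref [-1.24, 44.08, 245.15] now [-2.67, 47.08, 226.85]
scene 144 ref [-0.29, 82.92, 237.23] now [-5.05, 40.15, 45.38]
scene 216 ref [1.34, 82.62, 235.31] now [0.01, 92.85, 148.23]
```

Request:
send_rows --rows '[{"dx": 0,"dy": -0.8,"dz": 0,"roll": 0,"jaw": 1},{"dx": 0,"dy": -0.7,"dz": 0,"roll": 0,"jaw": 1},{"dx": 0,"dy": 0,"dz": 0,"roll": 0,"jaw": 1},{"dx": 0,"dy": 0,"dz": 0,"roll": 0,"jaw": 1},{"dx": 0,"dy": 0,"dz": 0,"roll": 0,"jaw": 1}]'

```text
time_s: 29.03
ee_pos: [0.4708, -0.0411, 0.0144]
eef_rot: [3.141, 0.001, 2.873]
force: [0.2, 2.2, 6.5]
grip_width: 0.0115
grip_force: 15.0
```

```bash
python3 arc.py 179.7 1; python3 n2.py|grep -E "scene"
```

```text
[ 0.47084002 -0.04113417  0.01437498] 0.011471862062493773 15.001086294651031 [0.2 2.2 6.5]
r 0.0518848359995161 ang 181.5057682302927
[[0.1, 1.6]]
scene 72 ref [-1.24, 44.08, 245.15] now [-1.09, 43.31, 228.38]
scene 144 ref [-0.29, 82.92, 237.23] now [-0.49, 41.77, 45.46]
scene 216 ref [1.34, 82.62, 235.31] now [1.69, 85.92, 148.38]
```

Dial is now within about 0.3°. Release, rise, verify, and turn the wrist for the T-bar.

Request:
send_rows --rows '[{"dx": 0,"dy": 0,"dz": 0,"roll": 0,"jaw": 0.4},{"dx": 0,"dy": 0,"dz": 0,"roll": 0,"jaw": 0.4},{"dx": 0,"dy": 0,"dz": 0,"roll": 0,"jaw": 0.4},{"dx": 0,"dy": 0,"dz": 0,"roll": 0,"jaw": 0.4},{"dx": 0,"dy": 0,"dz": -15,"roll": 0,"jaw": 0.4},{"dx": 0,"dy": 0,"dz": -25,"roll": 0,"jaw": 0.4},{"dx": 0,"dy": 0,"dz": -25,"roll": 0,"jaw": 0.4},{"dx": 0,"dy": 0,"dz": -25,"roll": 0,"jaw": 0.4},{"dx": 0,"dy": 0,"dz": -20,"roll": 0,"jaw": 0.4},{"dx": 0,"dy": 0,"dz": 0,"roll": 7,"jaw": 0.4},{"dx": 0,"dy": 0,"dz": 0,"roll": 7,"jaw": 0.4},{"dx": 0,"dy": 0,"dz": 0,"roll": 7,"jaw": 0.4}]'

```text
time_s: 30.13
ee_pos: [0.4703, -0.0413, 0.1239]
eef_rot: [3.141, 0.0, 2.501]
force: [0.2, -0.9, -0.0]
grip_width: 0.0283
grip_force: 0.0
```

Request:
send_rows --rows '[{"dx": 0,"dy": 0,"dz": 0,"roll": 7,"jaw": -0.06},{"dx": 0,"dy": 0,"dz": 0,"roll": 7,"jaw": -0.06},{"dx": 0,"dy": 0,"dz": 0,"roll": 0.6,"jaw": -0.06},{"dx": 0,"dy": 0,"dz": 0,"roll": 0,"jaw": -0.06},{"dx": 0,"dy": 0,"dz": 0,"roll": 0,"jaw": -0.06}]'

```text
time_s: 30.55
ee_pos: [0.4702, -0.0412, 0.1236]
eef_rot: [-3.141, -0.0, 2.256]
force: [-0.1, 0.7, -0.3]
grip_width: 0.0495
grip_force: 0.0
```

```bash
python3 notch.py; python3 n2.py; python3 st.py
```

```text
30.55 [ 0.47024072 -0.0412372   0.12357438] [-3.14147918e+00 -1.14045470e-04  2.25583379e+00]
[0.17 0.32 0.22] rot,ex,ey [ 0.14 -0.08 -0.16]
scene 72 ref [-1.24, 44.08, 245.15] now [-1.09, 44.46, 229.31]
scene 144 ref [-0.29, 82.92, 237.23] now [-0.28, 91.85, 151.69]
scene 216 ref [1.34, 82.62, 235.31] now [1.73, 86.62, 147.85]
side 72 ref [5.23, 151.85, 162.31] now [5.31, 147.54, 156.77]
side 144 ref [1.89, 146.15, 219.62] now [1.97, 125.31, 150.23]
side 216 ref [0.65, 171.77, 211.92] now [-1.42, 145.54, 148.69]
30.7 [ 0.47026276 -0.04123025  0.12360461] [-3.14151396e+00 -7.01611859e-05  2.25396598e+00] 0.04972110024148869 [ 0.4  0.2 -0.4]
pu [ 0.57135612 -0.06733933  0.1       ] pl [ 0.52541617 -0.14545931  0.09      ]
scene punch 156 top 0.1379 min [ 0.557 -0.081  0.067] max [ 0.584 -0.055  0.14 ]
scene bar 87 top 0.1075 min [ 0.508 -0.17   0.06 ] max [ 0.546 -0.135  0.109]
side punch 176 top 0.1383 min [ 0.558 -0.079  0.069] max [ 0.584 -0.054  0.141]
side bar 65 top 0.1079 min [ 0.513 -0.146  0.093] max [ 0.543 -0.127  0.11 ]
```

Aligned to about 0.15°. On to the T-bar.

Request:
send_rows --rows '[{"dx": 0,"dy": 0,"dz": 0,"roll": 7,"jaw": -0.06},{"dx": 0,"dy": 0,"dz": 0,"roll": 7,"jaw": -0.06},{"dx": 0,"dy": 0,"dz": 0,"roll": 7,"jaw": -0.06},{"dx": 0,"dy": 0,"dz": 0,"roll": 7,"jaw": -0.06},{"dx": 0,"dy": 0,"dz": 0,"roll": 7,"jaw": -0.06},{"dx": 0,"dy": 0,"dz": 0,"roll": 7,"jaw": -0.06},{"dx": 0,"dy": 0,"dz": 0,"roll": 7,"jaw": -0.06},{"dx": 0,"dy": 0,"dz": 0,"roll": 7,"jaw": -0.06},{"dx": 0,"dy": 0,"dz": 0,"roll": 7,"jaw": -0.06},{"dx": 0,"dy": 0,"dz": 0,"roll": 7,"jaw": -0.06},{"dx": 0,"dy": 0,"dz": 0,"roll": 7,"jaw": -0.06},{"dx": 0,"dy": 0,"dz": 0,"roll": 7,"jaw": -0.06}]'

```text
time_s: 31.8
ee_pos: [0.4703, -0.0412, 0.1236]
eef_rot: [-3.142, -0.0, 0.781]
force: [-0.2, 0.0, 0.4]
grip_width: 0.0499
grip_force: 0.0
```

Request:
send_rows --rows '[{"dx": 0,"dy": 0,"dz": 0,"roll": 7,"jaw": -0.06},{"dx": 0,"dy": 0,"dz": 0,"roll": 6,"jaw": -0.06},{"dx": -1.5,"dy": 19.6,"dz": 0,"roll": 0,"jaw": -0.06},{"dx": -1.5,"dy": 19.6,"dz": 0,"roll": 0,"jaw": -0.06},{"dx": -1.5,"dy": 19.6,"dz": 0,"roll": 0,"jaw": -0.06},{"dx": -1.5,"dy": 19.6,"dz": 0,"roll": 0,"jaw": -0.06},{"dx": -1.5,"dy": 19.6,"dz": 0,"roll": 0,"jaw": -0.06},{"dx": -1.5,"dy": 19.6,"dz": 0,"roll": 0,"jaw": -0.06},{"dx": 0,"dy": 0,"dz": 0,"roll": 0,"jaw": -0.06},{"dx": 0,"dy": 0,"dz": 0,"roll": 0,"jaw": -0.06}]'

```text
time_s: 32.63
ee_pos: [0.5249, -0.146, 0.1232]
eef_rot: [-3.141, 0.0, 0.558]
force: [0.0, 0.6, -0.7]
grip_width: 0.0495
grip_force: 0.0
```

Request:
send_rows --rows '[{"dx": 0,"dy": 0,"dz": 20,"roll": 0,"jaw": -0.06},{"dx": 0,"dy": 0,"dz": 20,"roll": 0,"jaw": -0.06},{"dx": 0,"dy": 0,"dz": 20,"roll": 0,"jaw": -0.06},{"dx": 0,"dy": 0,"dz": 11,"roll": 0,"jaw": -0.06},{"dx": 0,"dy": 0,"dz": 0,"roll": 0,"jaw": 1},{"dx": 0,"dy": 0,"dz": 0,"roll": 0,"jaw": 1},{"dx": 0,"dy": 0,"dz": 0,"roll": 0,"jaw": 1},{"dx": 0,"dy": 0,"dz": 0,"roll": 0,"jaw": 1},{"dx": 0,"dy": 0,"dz": 0,"roll": 0,"jaw": 1},{"dx": 0,"dy": 0,"dz": 0,"roll": 0,"jaw": 1},{"dx": 0,"dy": 0,"dz": 0,"roll": 0,"jaw": 1},{"dx": 0,"dy": 0,"dz": 0,"roll": 0,"jaw": 1}]' --force 30

```text
time_s: 33.63
ee_pos: [0.5253, -0.1459, 0.0532]
eef_rot: [3.141, -0.0, 0.559]
force: [-1.5, -0.9, 4.7]
grip_width: 0.0128
grip_force: 30.0
```

Request:
send_rows --rows '[{"dx": 0,"dy": 0,"dz": -1.5,"roll": 0,"jaw": 1},{"dx": 0,"dy": 0,"dz": 0,"roll": -6,"jaw": 1},{"dx": 0,"dy": 0,"dz": 0,"roll": -6,"jaw": 1},{"dx": 0,"dy": 0,"dz": 0,"roll": -6,"jaw": 1},{"dx": 0,"dy": 0,"dz": 0,"roll": -6,"jaw": 1},{"dx": 0,"dy": 0,"dz": 0,"roll": -6,"jaw": 1},{"dx": 0,"dy": 0,"dz": 0,"roll": -6,"jaw": 1},{"dx": 0,"dy": 0,"dz": 0,"roll": -6,"jaw": 1},{"dx": 0,"dy": 0,"dz": 0,"roll": -6,"jaw": 1},{"dx": 0,"dy": 0,"dz": 0,"roll": -6,"jaw": 1},{"dx": 0,"dy": 0,"dz": 0,"roll": -6,"jaw": 1},{"dx": 0,"dy": 0,"dz": 0,"roll": 0,"jaw": 1}]'

```text
time_s: 34.63
ee_pos: [0.5246, -0.1456, 0.0532]
eef_rot: [-3.14, -0.001, 1.611]
force: [2.8, -1.5, -9.3]
grip_width: 0.0127
grip_force: 30.0
```

Request:
send_rows --rows '[{"dx": 0,"dy": 0,"dz": 5,"roll": 0,"jaw": 1},{"dx": 0,"dy": 0,"dz": 5,"roll": 0,"jaw": 1},{"dx": 0,"dy": 0,"dz": 2,"roll": 0,"jaw": 1},{"dx": 0,"dy": 0,"dz": 0,"roll": 0,"jaw": -0.1},{"dx": 0,"dy": 0,"dz": 0,"roll": 0,"jaw": -0.1},{"dx": 0,"dy": 0,"dz": 0,"roll": 0,"jaw": -0.1},{"dx": 0,"dy": 0,"dz": 0,"roll": 0,"jaw": -0.1},{"dx": 0,"dy": 0,"dz": 0,"roll": 0,"jaw": -0.1},{"dx": 0,"dy": 0,"dz": -20,"roll": 0,"jaw": -0.1},{"dx": 0,"dy": 0,"dz": -30,"roll": 0,"jaw": -0.1},{"dx": 0,"dy": 0,"dz": -40,"roll": 0,"jaw": -0.1},{"dx": 0,"dy": 0,"dz": -20,"roll": 0,"jaw": -0.1}]'

```text
time_s: 35.63
ee_pos: [0.526, -0.146, 0.1565]
eef_rot: [3.138, 0.001, 1.606]
force: [0.4, 0.3, 0.3]
grip_width: 0.0516
grip_force: 0.0
```

```bash
python3 st.py; python3 n2.py
python3 - <<'E'
from fit import *
x=np.load('fix.npy');a=cam('scene')
i1=cv2.resize(np.ascontiguousarray(a['frame'][185:300,235:350,::-1]),(390,390),interpolation=cv2.INTER_CUBIC)
b=cam('side');i2=cv2.resize(np.ascontiguousarray(b['frame'][170:285,205:320,::-1]),(390,390),interpolation=cv2.INTER_CUBIC)
cv2.imwrite('pics/end.png',np.hstack([i1,i2]))
E
```

```text
35.6333 [ 0.52597259 -0.1460051   0.1564542 ] [3.13760708e+00 1.49142120e-03 1.60590065e+00] 0.05161158176630552 [0.4 0.3 0.3]
pu [ 0.57135612 -0.06733933  0.1       ] pl [ 0.52541617 -0.14545931  0.09      ]
scene punch 64 top 0.1376 min [ 0.568 -0.081  0.084] max [ 0.584 -0.057  0.14 ]
scene bar 79 top 0.0966 min [ 0.518 -0.171  0.06 ] max [ 0.538 -0.128  0.099]
side punch 178 top 0.1387 min [ 0.558 -0.078  0.068] max [ 0.584 -0.054  0.141]
side bar 57 top 0.0974 min [ 0.516 -0.167  0.081] max [ 0.528 -0.122  0.098]
scene 72 ref [-1.24, 44.08, 245.15] now [-5.67, 30.38, 77.0]
scene 144 ref [-0.29, 82.92, 237.23] now [-2.19, 41.46, 48.54]
scene 216 ref [1.34, 82.62, 235.31] now [1.69, 89.62, 157.0]
side 72 ref [5.23, 151.85, 162.31] now [5.25, 148.92, 158.23]
side 144 ref [1.89, 146.15, 219.62] now [2.38, 141.69, 215.15]
side 216 ref [0.65, 171.77, 211.92] now [3.62, 144.46, 163.69]
```

View pics/end.png

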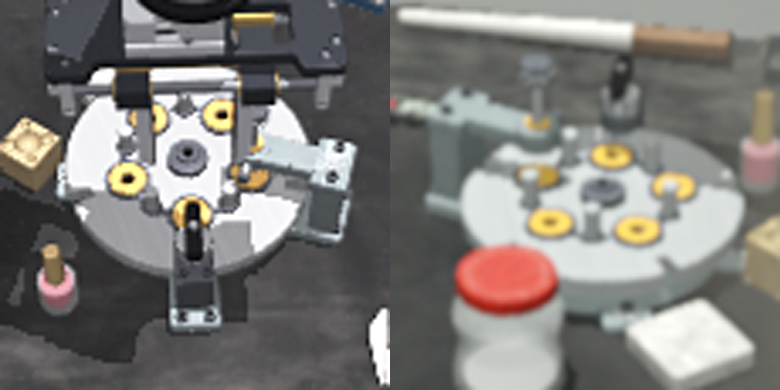

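The end picture shows the punch head raised in the side view at (537,70). The T-bar is down and along the radius (top at 0.097, as at the start). The four visible nests hold pierced blanks, so the solid one is under the punch. The robot is clear, so I'm handing in.

```bash
python3 -c "
from station import *
print(hand_in())"
```

```text
the job is handed in; nothing more can be done
None
```

The job is handed in (no verdict was returned): by the camera views the unpierced blank is under the raised punch, the plunger is home in its notch, all five blanks are in their nests, and the robot is clear.

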